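# Set up a turned post for varnishing

### The arm

A 6-joint arm with a two-finger parallel gripper is mounted at the origin on a cart in front of the work surface, level with it; the furniture and walls round the work are solid. World frame = base frame: x ahead of the robot, y to its left, z up, the work surface at z = 0. Lengths are in m, angles in rad, forces in N, time in s.
With the tool pointing down it reaches from about 0.35 to 0.85 m from the base axis. Payload 8.1 kg.
Tool frame: the origin (TCP) lies at the very end of the fingers, on their centre line; the grasp point (between the pads) lies 19 mm behind it; z points along the fingers, y is the direction in which the jaws open and shut (so a half turn about z gives the same grasp; the last joint's range is limited). The gripper opens to 93 mm and grips with 3 to 60 N. Pads are 15 mm wide; open, the fingers measure 128 mm over their backs; the gripper's body (75 mm by 188 mm) begins 65 mm behind the grasp point.
Start: joints at [1.188, 0.13, 1.488, -0, 1.523, -0.085], TCP at [0.176, 0.574, 0.219] pointing down, gripper open.
Joint ranges: [-2.96, 2.96], [-0.89, 2.26], [0.02, 2.5], [-1.34, 4.48], [0, 2.73], [-2.66, 2.66]. Speed limits (rad/s): [2.39, 2.39, 2.79, 3.14, 3.14, 3.14].

### API

Orientations are given as a rotation vector (axis times angle).
In Python, from plant import robot gives the robot as it stands.
- The arm moves only by the shell command python3 -m pendant 'ROWS' [OPENING] [FORCE]. ROWS is JSON, a list of rows, each an object with "delta_pos": the shift along the tool's x, y, z in m, a list of three; "spin": the turn about the tool's z in rad. In form: [{"delta_pos": [dx, dy, dz], "spin": spin}, ...]. A call has 1 to 10 rows; each row is the pose to reach, as a shift and turn from the pose measured when the call began, along the tool's axes at that moment; what a row does not reach only later rows make up. A row lasts 1/10 s, in which the tool goes at most 50 mm and 8.59 degrees, less where a joint would pass 70% of its speed; a pose out of reach is approached as far as the arm can. A call with a gripper value outside its range is refused whole. OPENING is the closure, from -1 (fully open) to 1 (shut), set as the call begins (- or left out, the last holds). The fingers move at their own pace and stop on an object; FORCE is the grip in N (left out, the last holds). Time passes only in rows, so rows that repeat a pose let the fingers close. It gives the time, the measured TCP pose, the force and the opening at its end, in the units of the state.
- robot.read_state(): the state, without advancing time (a new reading comes with each control period).
- robot.read_camera(name): name is "side" or "top"; returns a dict with "color" (384x512x3 uint8, blue, green, red), "camera_matrix" (3x3 intrinsics, pixels), "D" ([k1, k2, p1, p2, k3] as OpenCV has them; the pictures are not rectified), "R" (3x3) and "t" (3): a world point X has camera coordinates R X + t. Camera axes: x right, y down, z forward; pixel columns grow to the right and rows downward; lengths in m; the calibration is good to about 2 mm. A picture is of the moment at which its call begins. There is no depth.
- robot.close_job(): hands the job in, once; it reports no verdict.
Trained networks look in the newest picture that a camera, given by its name, has taken for a name from the list of things; names that differ only in an ending like _2 or _b are one class to them, and where a whole thing is asked for, a point or a joint stands for the part that bears it (a point fixed in the world has none). Each returns a list of dicts, best first, with "score" (0 to 1); they miss things now and then, are a little off and sometimes report something else, mostly with a low value. They report only what shows in the picture. A call takes as long as a camera call. They do not tell look-alikes from the thing itself.
- robot.outline_of(camera, label): "mask" (384x512 bool, what is visible of it).
- robot.mark_of(camera, label): "location" ([x, y, z] in m, in the coordinates of the camera as it stood for that picture, good to about 4 mm: a listed point, or the origin of a listed thing).
The state is a dict: "t": time; "q": joint angles; "dq": joint speeds; "joint_torque": joint torques, N m; "tool_pos": TCP position; "orientation": TCP orientation; "force": force on the tool from outside, world axes, zero at the start; "wrist_torque": the same for the moment, N m; "opening": finger opening in m.
Only numpy, scipy, OpenCV 4.12 (cv2) and the standard library are available. Lean on these libraries where they do the work, as an engineer would, in place of code of your own. Each camera call takes 0.05 s, during which the arm holds its last target.

### The job

Set the turned post up for varnishing: stand the low V-notched rest and the tall one in the drip tray, one in each half, and lay the post along the tray in their notches, eight-sided part in the low rest and thin neck in the tall one so that it lies level, with its ball end toward the side of the tray where the cardboard square lies. Stand the open tin upright in the middle of the cardboard square and lay the flat brush across the tin's mouth. Let go of everything, and do not knock the mug or push it from where it stands.

Things in the scene. Friction and masses are not known exactly. Their poses are not given: they have to be found in the camera images.
- tray: Fixed shallow grey metal drip tray, 300 mm long (its y axis, which points to the robot's left within 0.2 rad) and 130 mm wide (its x axis). Origin at the centre of its underside; its floor is 3 mm thick and the rolled rim 12 mm high; the flat inside is 285 x 115 mm. A wooden paint caddy (fixed furniture, end boards about 180 mm high) stands on the bench behind and to the left of it: carry long things higher than that there.
- card: Fixed square of brown cardboard, 110 x 110 x 3 mm, flat on the bench to the left or to the right of the tray. Origin at the centre of its underside; edges along x and y.
- low_rest: The low, broad one of two loose wooden V-rests with dark felt in the notch, 0.16 kg: a block 24 mm thick (its x axis), 76 mm wide (y), 40 mm high (z), with a 90 degree V notch in the middle of its top that runs along x; the notch is 44 mm wide at the top and its apex lies 18 mm above the underside. Origin at the centre of the underside. Grip it across the 24 mm thickness. It starts upright on the bench.
- tall_rest: The tall, narrow V-rest, 0.20 kg, same make and axes: 24 mm (x) by 56 mm (y), 55.6 mm high, notch 44 mm wide along x, apex 33.6 mm above the underside. Origin at the centre of the underside. In these two rests the post's axis lies level, about 49 mm above the rests' undersides. It starts upright on the bench.
- post: Loose pale wooden post, 0.15 to 0.31 kg, 248 mm long, lying flat along its x axis. Origin on its axis at its balance point (22 mm above the bench at the start). From x = -100 to +4 mm it is eight-sided, 44 mm across the flats (start: a flat down, so the sides at its y = +22 and -22 mm are upright); beads to x = 22; then a round neck of 22 mm diameter, smooth from x = 22 to 98 mm; a small collar; at +x a ball of 44 mm diameter centred at x = 126 mm.
- tin: Loose open round tin of bare metal, dark inside, no lid, 63 mm in diameter, 56 mm high, inner width about 48 mm, 0.25 kg, standing on the bench. Origin at the centre of its underside, z up.
- brush: Loose flat brush with a wooden handle, 0.06 kg, 229 mm long (its y axis; bristles toward -y, handle toward +y), 26 mm wide (x) and 13 mm thick (z) where it is widest, lying flat. Origin on its underside at mid length. Its balance point, which must come over the tin, lies at y = +42 mm; it is gripped there across its x width. It can rest on y = -30 to +114 mm (underside 1 mm above the origin).
- mug: Bystander: loose cream enamel mug with a blue rim, 84 mm high, standing on the bench behind the tray. Origin at its underside. Leave it alone.
Things that resemble listed ones, but are neither listed nor needed, are in the scene too. What is shaped like the low_rest but turquoise is not meant.

How it is judged:
At the end, for the whole second after the job is handed in: Both rests upright in the tray, tall one in the half toward the card, low one in the other; post in both notches, level within 0.06 rad, along the tray within 0.2 rad; tin upright, within 25 mm of the card's centre; brush flat on its rim, centre line within 22 mm of the tin's axis; all at rest (((y of card in the frame of tray above 0 m and y of low_rest in the frame of tray between -0.13 and -0.02 m and y of tall_rest in the frame of tray between 0.02 and 0.13 m) or (y of card in the frame of tray below 0 m and y of low_rest in the frame of tray between 0.02 and 0.13 m and y of tall_rest in the frame of tray between -0.13 and -0.02 m)) and x of low_rest in the frame of tray between -0.04 and 0.04 m and z of low_rest in the frame of tray between 0 and 0.007 m and angle between each of low_rest, tall_rest, tin's own z axis and vertical below 0.08 rad and contact force between post and low_rest above 0.1 N and x of tall_rest in the frame of tray between -0.04 and 0.04 m and z of tall_rest in the frame of tray between 0 and 0.007 m and contact force between post and tall_rest above 0.1 N and x of low_rest in the frame of post between -0.1 and -0.015 m and x of tall_rest in the frame of post between 0.015 and 0.1 m and angle between post's own x axis and vertical between 1.5108 and 1.6308 rad and z of post in the frame of tray between 0.047 and 0.058 m and x of post in the frame of tray between -0.04 and 0.04 m and angle between the x axis of post and the y axis of tray, either way round below 0.2 rad and horizontal distance between tin and card below 0.025 m and height (world z) of tin below 0.008 m and z of brush in the frame of tin between 0.05 and 0.064 m and angle between brush's own z axis and vertical below 0.15 rad and x of tin in the frame of brush between -0.022 and 0.022 m and contact force between brush and tin above 0.05 N and linear speed of each of low_rest, tall_rest, post, tin, brush below 0.02 m/s); the robot touches nothing.
It fails at once if the mug was knocked or pushed (more than 25 mm or 0.3 rad) (distance of mug from where it was at the start of the episode above 0.025 m or angle between mug's own z axis and vertical above 0.3 rad).
It also fails if it takes over 134 s, if anything falls off the work surface, if the arm or the gripper's body presses on something with over 40 N, if the wrist force passes 120 N, or if a joint passes its speed limit or range.

## Working session

There is one attempt and no reset: what is moved stays moved. The work goes in short steps, Python scripts to look and compute and a shell command to move; the robot and the scene stay as the last step left them, time stands still between calls to the robot, and variables do not carry over. Pictures are saved under pics/ and viewed, and the job is handed in when it is done.

```bash
ls; mkdir -p pics; cat > h.py <<'E'
import numpy as np, cv2
from plant import robot
from scipy.spatial.transform import Rotation as Ro
def snap(cam,name=None):
    d=robot.read_camera(cam)
    if name: cv2.imwrite('pics/'+name+'.png',d['color'])
    return d
def toworld(d,p):
    return np.array(d['R']).T@(np.array(p)-np.array(d['t']))
def ray(d,uv,z):
    K=np.array(d['camera_matrix']);D=np.array(d['D'])
    u=cv2.undistortPoints(np.array(uv,float).reshape(-1,1,2),K,D).reshape(-1,2)
    R=np.array(d['R']);t=np.array(d['t']);c=-R.T@t
    out=[]
    for a in u:
        r=R.T@np.array([a[0],a[1],1.]);out.append(c+r*(z-c[2])/r[2])
    return np.array(out)
def proj(d,X):
    R=np.array(d['R']);t=np.array(d['t'])
    return cv2.projectPoints(np.array(X,float).reshape(-1,3),cv2.Rodrigues(R)[0],t,np.array(d['camera_matrix']),np.array(d['D']))[0].reshape(-1,2)
E
python3 - <<'E'
from h import *
np.set_printoptions(precision=4,suppress=True)
for c in ['top','side']:
    d=snap(c,c+'0')
    print(c,'campos',-np.array(d['R']).T@np.array(d['t']),np.array(d['R']).round(2).tolist())
    for l in ['tray','card','low_rest','tall_rest','post','tin','brush','mug']:
        for m in robot.mark_of(c,l): print(l,round(m['score'],2),toworld(d,m['location']),proj(d,toworld(d,m['location']))[0].round())
s=robot.read_state();print(s)
E
```

```text
pics
top campos [ 0.3237 -0.1161  1.4951] [[-0.01, -1.0, 0.01], [-0.99, 0.0, -0.17], [0.17, -0.01, -0.99]]
tray 0.84 [ 0.6522 -0.0038  0.0018] [226. 169.]
card 0.82 [ 0.5688 -0.2918  0.0025] [304. 190.]
low_rest 0.56 [ 0.4782 -0.2124 -0.0008] [283. 215.]
low_rest 0.52 [ 0.3458 -0.5579  0.0013] [377. 250.]
tall_rest 0.45 [0.4928 0.0955 0.0051] [199. 211.]
post 0.71 [0.5749 0.2945 0.018 ] [145. 189.]
tin 0.8 [ 0.4883 -0.07    0.0014] [244. 212.]
tin 0.28 [ 0.5113 -0.4316  0.0005] [341. 205.]
brush 0.65 [ 0.5126 -0.4327 -0.0016] [342. 205.]
brush 0.34 [0.5752 0.2915 0.0189] [146. 189.]
brush 0.21 [ 0.6522 -0.0035 -0.0012] [226. 169.]
mug 0.76 [0.8081 0.0209 0.0024] [220. 129.]
side campos [ 0.3496 -1.5949  1.0939] [[0.99, -0.15, -0.01], [-0.1, -0.56, -0.82], [0.12, 0.81, -0.57]]
tray 0.83 [ 0.6556 -0.0067  0.0004] [272. 177.]
card 0.74 [ 0.5659 -0.2954  0.    ] [262. 224.]
low_rest 0.78 [ 0.3462 -0.5572  0.0022] [206. 285.]
low_rest 0.57 [ 0.4803 -0.2089 -0.001 ] [236. 212.]
tall_rest 0.73 [ 0.4918  0.0936 -0.0007] [230. 168.]
post 0.69 [0.584  0.2943 0.0216] [245. 139.]
tin 0.81 [ 0.4923 -0.075  -0.0013] [235. 191.]
brush 0.69 [ 0.5155 -0.4286 -0.0015] [254. 251.]
mug 0.6 [ 0.8106  0.0216 -0.0013] [307. 171.]
mug 0.41 [ 0.6588 -0.0058  0.0021] [273. 177.]
{'t': 0.9, 'q': array([ 1.1876,  0.1304,  1.4882, -0.    ,  1.523 , -0.0854]), 'dq': array([-0.0013, -0.0004,  0.    ,  0.0025,  0.0008, -0.0005]), 'joint_torque': array([  0.0004, -55.9761, -49.206 ,   0.0769,   0.0228,   0.    ]), 'tool_pos': array([0.176 , 0.5736, 0.2187]), 'orientation': array([0.466 , 3.1068, 0.    ]), 'force': array([-0.6385, -0.0627, -0.1937]), 'wrist_torque': array([-0.0199, -0.0035,  0.0121]), 'opening': 0.09288776257470649}
```

```bash
python3 - <<'E'
import cv2
a=cv2.imread('pics/top0.png');cv2.imwrite('pics/top0c.png',cv2.resize(a[80:300,110:410],None,fx=2.66,fy=2.66,interpolation=cv2.INTER_CUBIC))
a=cv2.imread('pics/side0.png');cv2.imwrite('pics/side0c.png',cv2.resize(a[90:310,140:440],None,fx=2.66,fy=2.66,interpolation=cv2.INTER_CUBIC))
E
```

```text
(no output)
```

View pics/top0c.png

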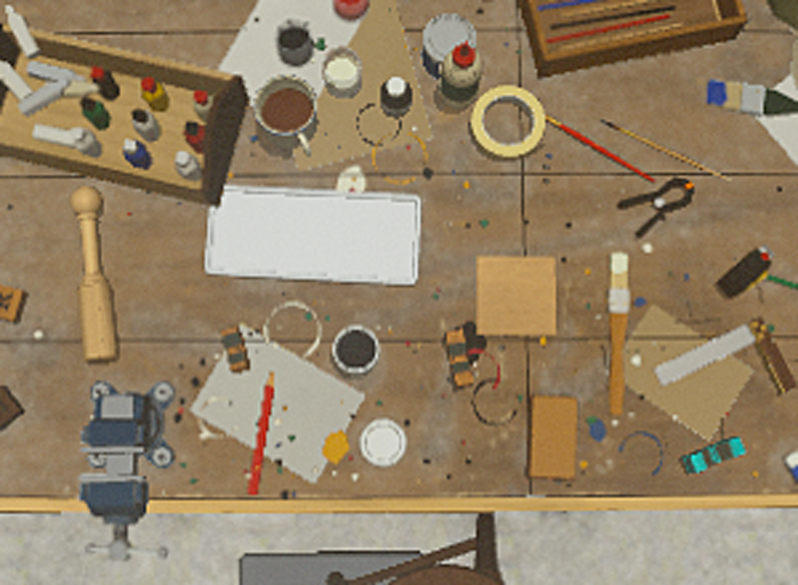

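View pics/side0c.png

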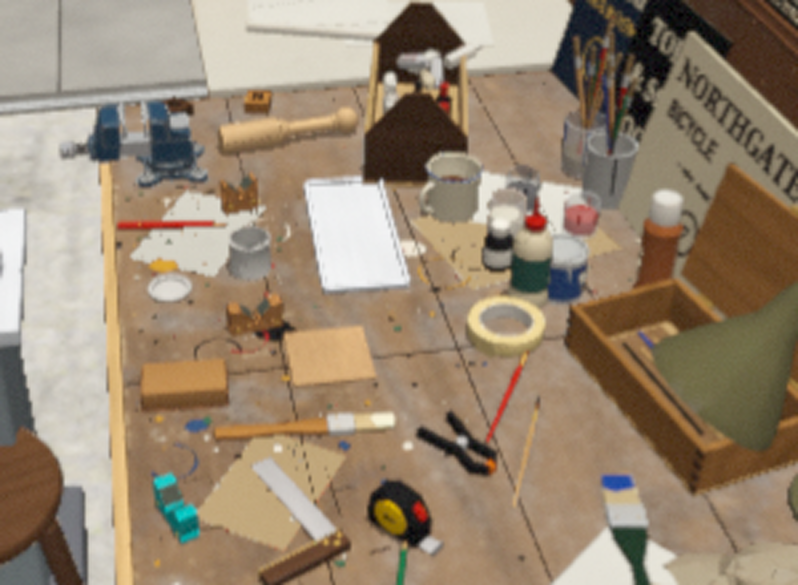

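View pics/top0.png

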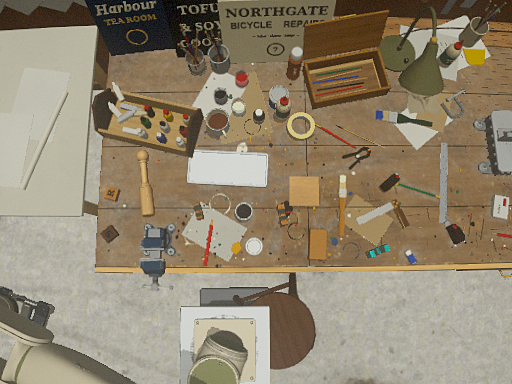

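```bash
python3 - <<'E'
from h import *
np.set_printoptions(precision=4,suppress=True)
def yawfit(d,l,z,which=0):
    ms=robot.outline_of(c,l)
    for m in ms:
        M=m['mask'].astype(np.uint8)
        ys,xs=np.nonzero(M)
        P=ray(d,np.c_[xs,ys],z)[:,:2]
        r=cv2.minAreaRect((P*1000).astype(np.float32))
        mu=P.mean(0);w,v=np.linalg.eigh(np.cov((P-mu).T))
        print(c,l,round(m['score'],2),'px',xs.mean().round(),ys.mean().round(),'cent',mu,'rect',np.round(r[0],1),np.round(r[1],1),round(r[2],1),'pca',np.degrees(np.arctan2(v[1,1],v[0,1])).round(1),np.sqrt(w)*1e3)
for c in ['top','side']:
    d=snap(c)
    for l,z in [('tray',.01),('card',.003),('low_rest',.03),('tall_rest',.04),('post',.022),('tin',.05),('brush',.007)]: yawfit(d,l,z)
E
python3 - <<'E'
import cv2,numpy as np
a=cv2.imread('pics/top0.png');b=cv2.imread('pics/side0.png')
f=lambda im,x,y,r=28: cv2.resize(im[max(0,y-r):y+r,max(0,x-r):x+r],(260,260),interpolation=cv2.INTER_CUBIC)
cv2.imwrite('pics/cr.png',np.vstack([np.hstack([f(a,199,211),f(a,283,214),f(a,111,193)]),np.hstack([f(b,230,163),f(b,236,207),f(b,237,127)])]))
E
```

```text
top tray 0.91 px 228.0 168.0 cent [ 0.6524 -0.0094] rect [653.4  -7.9] [301.  129.4] 86.7 pca 87.4 [36.8276 85.2322]
top card 0.97 px 303.0 191.0 cent [ 0.5664 -0.2909] rect [ 566.5 -291.4] [109.9 105.6] 89.7 pca 113.7 [31.1164 32.287 ]
top low_rest 0.48 px 377.0 251.0 cent [ 0.3411 -0.5491] rect [ 340.5 -551.1] [24.5 78.3] 15.7 pca 108.1 [ 6.2231 22.2051]
top tall_rest 0.69 px 198.0 212.0 cent [0.4863 0.0944] rect [486.3  93.8] [59.7 26. ] 10.5 pca -165.5 [ 7.0846 16.4487]
top tall_rest 0.64 px 218.0 122.0 cent [0.8232 0.0281] rect [819.4  30.3] [118.3  90.2] 0.5 pca -159.9 [22.6969 30.9905]
top post 0.79 px 145.0 187.0 cent [0.5831 0.2971] rect [599.1 300.6] [248.9  49.1] 9.1 pca -172.0 [12.0601 75.0881]
top post 0.5 px 304.0 191.0 cent [ 0.5633 -0.2889] rect [ 563.4 -288.8] [107.1 104.2] 89.7 pca 50.2 [30.0358 31.4303]
top tin 0.53 px 243.0 212.0 cent [ 0.4839 -0.0695] rect [484.7 -70.5] [63.4 60.5] 44.9 pca -159.2 [15.3937 17.3019]
top brush 0.55 px 342.0 202.0 cent [ 0.5223 -0.4326] rect [ 515.3 -434.4] [ 26.3 220.8] 87.8 pca 176.4 [ 7.0064 61.8495]
side tray 0.56 px 273.0 179.0
[... 235 characters left out ...]
 208.0 cent [ 0.4798 -0.2255] rect [ 478.9 -221.3] [94.  75.1] 12.5 pca -144.0 [18.0042 26.7635]
side low_rest 0.66 px 206.0 281.0 cent [ 0.3466 -0.57  ] rect [ 346.2 -568.1] [ 37.5 106.9] 21.5 pca 107.0 [ 9.6663 28.6951]
side tall_rest 0.57 px 230.0 164.0 cent [0.4902 0.0658] rect [490.1  72.2] [108.2  54.6] 83.0 pca 72.5 [15.9804 27.9344]
side post 0.66 px 244.0 139.0 cent [0.5815 0.2937] rect [597.8 299.7] [254.6  91.1] 9.8 pca -171.9 [21.9212 73.0146]
side tin 0.49 px 234.0 185.0 cent [ 0.4878 -0.1024] rect [ 486.4 -102.4] [134.9  58.8] 82.5 pca 84.0 [16.3218 36.5894]
side brush 0.82 px 256.0 250.0 cent [ 0.5207 -0.4352] rect [ 516.  -432.9] [ 35.8 228.6] 84.4 pca 176.5 [ 8.9788 64.0298]
```

View pics/cr.png

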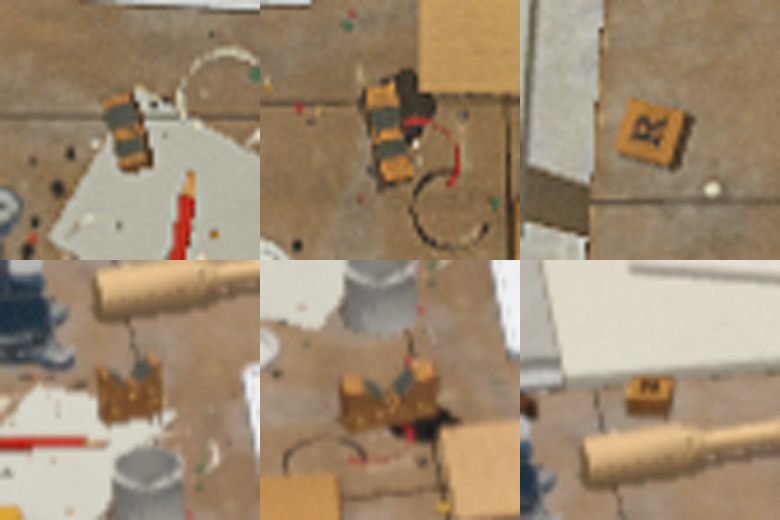

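```bash
python3 - <<'E'
import cv2,numpy as np
a=cv2.imread('pics/top0.png');b=cv2.imread('pics/side0.png')
f=lambda im,x,y,r=28: cv2.resize(im[y-r:y+r,x-r:x+r],(390,390),interpolation=cv2.INTER_CUBIC)
cv2.imwrite('pics/cad.png',np.hstack([f(a,200,135,39),f(b,305,130,39)]))
E
```

```text
(no output)
```

View pics/cad.png

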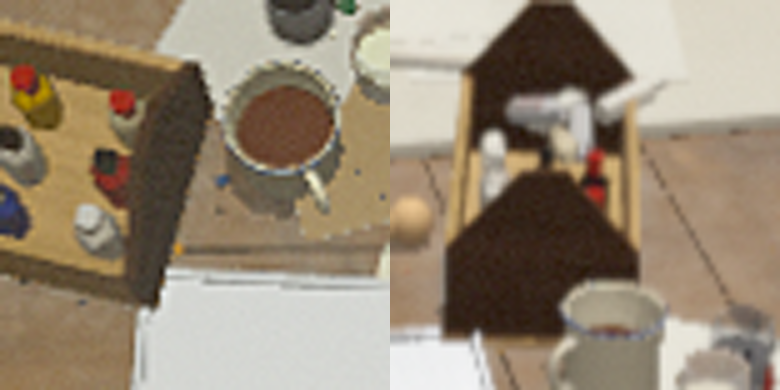

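```bash
cat >> h.py <<'E'
def go(x,y,z,yaw=None):
    "delta in tool axes to TCP target; yaw = world angle (deg) of jaw axis (mod 180)"
    s=robot.read_state();p=np.array(s['tool_pos']);R=Ro.from_rotvec(s['orientation']).as_matrix()
    dd=R.T@(np.array([x,y,z])-p)
    a=np.degrees(np.arctan2(R[1,1],R[0,1]));sp=0
    if yaw is not None:
        dw=(yaw-a+90)%180-90; sp=-np.radians(dw)
    print('t',round(s['t'],2),'tcp',p.round(4),'jaw',a.round(1),'q6',s['q'][5].round(2),'tilt',np.degrees(np.arccos(-R[2,2])).round(2),'open',round(s['opening'],4),'F',np.round(s['force'],1))
    print('delta',dd.round(4),'spin',round(sp,3),'x/y per dz: toolx',R[:,0].round(3))
E
python3 - <<'E'
from h import *
d=robot.read_camera('top')
print(ray(d,[[192,156.4],[203.4,117]],0))
print(ray(d,[[192,156.4]],.09))
d=robot.read_camera('side');print(ray(d,[[277,157.4]],0))
go(.478,-.212,.15,-80)
E
```

```text
[[0.70113475 0.12701004 0.        ]
 [0.85723867 0.08700311 0.        ]]
[[0.67841287 0.11237843 0.09      ]]
[[0.70637655 0.14444826 0.        ]]
t 1.8 tcp [0.176  0.5736 0.2186] jaw 72.9 q6 -0.09 tilt 0.0 open 0.0928 F [0.6 0.4 0.3]
delta [-0.5192 -0.6624  0.0686] spin -0.472 x/y per dz: toolx [-0.956  0.293 -0.   ]
```

```bash
python3 -m pendant '[{"delta_pos":[-0.03,-0.04,0],"spin":-0.04},{"delta_pos":[-0.06,-0.08,0],"spin":-0.1},{"delta_pos":[-0.519,-0.662,0],"spin":-0.472},{"delta_pos":[-0.519,-0.662,0],"spin":-0.472},{"delta_pos":[-0.519,-0.662,0],"spin":-0.472},{"delta_pos":[-0.519,-0.662,0],"spin":-0.472},{"delta_pos":[-0.519,-0.662,0],"spin":-0.472},{"delta_pos":[-0.519,-0.662,0],"spin":-0.472},{"delta_pos":[-0.519,-0.662,0],"spin":-0.472},{"delta_pos":[-0.519,-0.662,0],"spin":-0.472}]' -- ; python3 -c "
from h import *
go(.478,-.212,.12,-80)"
```

```text
t 1.8 tcp [0.176  0.5736 0.2186] jaw 72.9 q6 -0.09 tilt 0.0 open 0.0928 F [0.6 0.4 0.3]
delta [-0.5192 -0.6624  0.0986] spin -0.472 x/y per dz: toolx [-0.956  0.293 -0.   ]invalid input: not JSON, or not a number
```

```bash
python3 -m pendant '[{"delta_pos":[-0.03,-0.04,0],"spin":-0.04},{"delta_pos":[-0.06,-0.08,0],"spin":-0.1},{"delta_pos":[-0.519,-0.662,0],"spin":-0.472},{"delta_pos":[-0.519,-0.662,0],"spin":-0.472},{"delta_pos":[-0.519,-0.662,0],"spin":-0.472},{"delta_pos":[-0.519,-0.662,0],"spin":-0.472},{"delta_pos":[-0.519,-0.662,0],"spin":-0.472},{"delta_pos":[-0.519,-0.662,0],"spin":-0.472},{"delta_pos":[-0.519,-0.662,0],"spin":-0.472},{"delta_pos":[-0.519,-0.662,0],"spin":-0.472}]' ; python3 -c "
from h import *
go(.478,-.212,.12,-80)"
```

```text
t: 2.8
tool_pos: [0.353, 0.1103, 0.2192]
orientation: [-0.274, 3.128, 0.0]
force: [1.6, 0.2, 1.1]
opening: 0.0929
t 2.8 tcp [0.353  0.1103 0.2192] jaw 100.0 q6 -1.58 tilt 0.1 open 0.0929 F [1.6 0.2 1.1]
delta [-0.067  -0.3391  0.0993] spin 0.0 x/y per dz: toolx [-0.985 -0.174 -0.002]
```

```bash
python3 -m pendant '[{"delta_pos":[-0.067,-0.339,0.099],"spin":0},{"delta_pos":[-0.067,-0.339,0.099],"spin":0},{"delta_pos":[-0.067,-0.339,0.099],"spin":0},{"delta_pos":[-0.067,-0.339,0.099],"spin":0},{"delta_pos":[-0.067,-0.339,0.099],"spin":0},{"delta_pos":[-0.067,-0.339,0.099],"spin":0},{"delta_pos":[-0.067,-0.339,0.099],"spin":0},{"delta_pos":[-0.067,-0.339,0.099],"spin":0},{"delta_pos":[-0.067,-0.339,0.099],"spin":0},{"delta_pos":[-0.067,-0.339,0.099],"spin":0}]' -0.3 30; python3 -c "
from h import *
go(.478,-.212,.005,-80)
d=snap('top','t1')
a=d['color'][170:260,230:330];cv2.imwrite('pics/t1c.png',cv2.resize(a,None,fx=6,fy=6,interpolation=cv2.INTER_CUBIC))
"
```

```text
t: 3.8
tool_pos: [0.4778, -0.2111, 0.1205]
orientation: [-0.274, 3.128, 0.001]
force: [-0.1, 0.3, -0.2]
opening: 0.0607
t 3.8 tcp [ 0.4778 -0.2111  0.1205] jaw 100.0 q6 -2.26 tilt 0.1 open 0.0607 F [-0.1  0.3 -0.2]
delta [ 1.000e-04 -1.000e-03  1.155e-01] spin -0.0 x/y per dz: toolx [-0.985 -0.174 -0.001]
```

View pics/t1c.png

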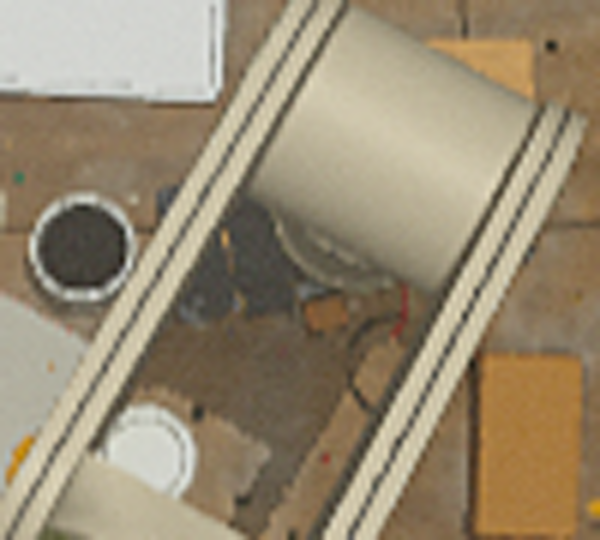

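```bash
python3 -m pendant '[{"delta_pos":[0,-0.001,0.03],"spin":0},{"delta_pos":[0,-0.001,0.06],"spin":0},{"delta_pos":[0,-0.001,0.085],"spin":0},{"delta_pos":[0,-0.001,0.1],"spin":0},{"delta_pos":[0,-0.001,0.11],"spin":0},{"delta_pos":[0,-0.001,0.115],"spin":0},{"delta_pos":[0,-0.001,0.115],"spin":0}]'; python3 -m pendant '[{"delta_pos":[0,0,0],"spin":0},{"delta_pos":[0,0,0],"spin":0},{"delta_pos":[0,0,0],"spin":0},{"delta_pos":[0,0,0],"spin":0},{"delta_pos":[0,0,0],"spin":0},{"delta_pos":[0,0,0],"spin":0},{"delta_pos":[0,0,0],"spin":0}]' 1 30; python3 -c "
from h import *
go(.478,-.212,.15,-80)
d=snap('side')
a=d['color'][150:240,180:300];cv2.imwrite('pics/s1c.png',cv2.resize(a,None,fx=6,fy=6,interpolation=cv2.INTER_CUBIC))
"
```

```text
t: 4.55
tool_pos: [0.4787, -0.2116, 0.0062]
orientation: [-0.276, 3.127, 0.0]
force: [-0.4, 0.1, 1.0]
opening: 0.0605
t: 5.25
tool_pos: [0.4788, -0.2115, 0.0064]
orientation: [-0.276, 3.127, 0.0]
force: [-1.1, 1.2, 2.2]
opening: 0.0236
t 5.25 tcp [ 0.4788 -0.2115  0.0064] jaw 100.1 q6 -2.26 tilt 0.15 open 0.0236 F [-1.1  1.2  2.2]
delta [ 0.0005 -0.0004 -0.1436] spin 0.001 x/y per dz: toolx [-0.985 -0.175 -0.003]
```

View pics/s1c.png

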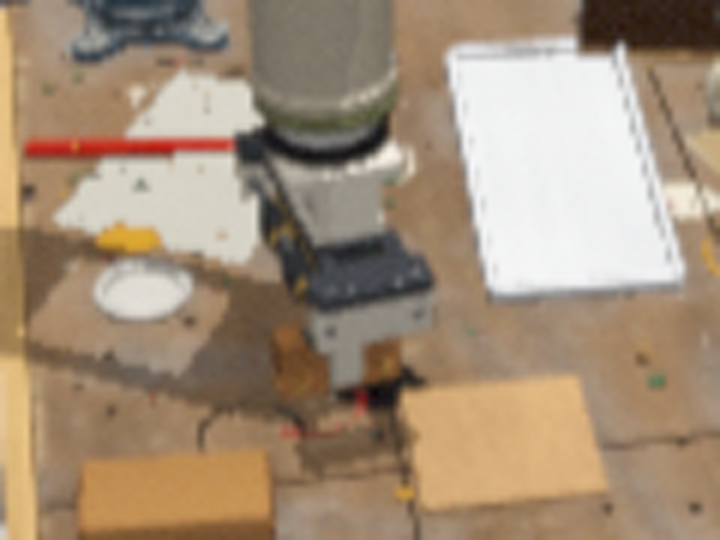

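```bash
python3 -m pendant '[{"delta_pos":[0,0,-0.02],"spin":0},{"delta_pos":[0,0,-0.05],"spin":0},{"delta_pos":[0,0,-0.09],"spin":0},{"delta_pos":[0,0,-0.12],"spin":0},{"delta_pos":[0,0,-0.12],"spin":0}]'; python3 -c "
from h import *
go(.6473,.0394,.10,87.2)"
```

```text
t: 5.8
tool_pos: [0.4813, -0.2133, 0.1315]
orientation: [-0.275, 3.12, -0.007]
force: [0.2, -0.4, -1.0]
opening: 0.0235
t 5.8 tcp [ 0.4813 -0.2133  0.1315] jaw 100.1 q6 -2.26 tilt 0.61 open 0.0235 F [ 0.2 -0.4 -1. ]
delta [-0.2073  0.2199  0.0322] spin 0.225 x/y per dz: toolx [-0.985 -0.175 -0.009]
```

```bash
python3 -m pendant '[{"delta_pos":[-0.025,0.025,0],"spin":0.03},{"delta_pos":[-0.06,0.06,0],"spin":0.08},{"delta_pos":[-0.09,0.095,0.01],"spin":0.14},{"delta_pos":[-0.12,0.13,0.015],"spin":0.2},{"delta_pos":[-0.15,0.16,0.02],"spin":0.225},{"delta_pos":[-0.18,0.19,0.026],"spin":0.225},{"delta_pos":[-0.2,0.21,0.03],"spin":0.225},{"delta_pos":[-0.207,0.22,0.032],"spin":0.225},{"delta_pos":[-0.207,0.22,0.032],"spin":0.225},{"delta_pos":[-0.207,0.22,0.032],"spin":0.225}]'; python3 -c "
from h import *
go(.6473,.0394,.0105,87.2)
d=snap('side')
a=d['color'][110:220,200:330];cv2.imwrite('pics/s2c.png',cv2.resize(a,None,fx=5,fy=5,interpolation=cv2.INTER_CUBIC))"
```

```text
t: 6.8
tool_pos: [0.6461, 0.0385, 0.0992]
orientation: [0.077, 3.132, -0.007]
force: [0.1, -1.0, -0.9]
opening: 0.0236
t 6.8 tcp [0.6461 0.0385 0.0992] jaw 87.2 q6 -1.54 tilt 0.53 open 0.0236 F [ 0.1 -1.  -0.9]
delta [-0.0005  0.0013  0.0887] spin -0.0 x/y per dz: toolx [-0.999  0.049 -0.008]
```

View pics/s2c.png

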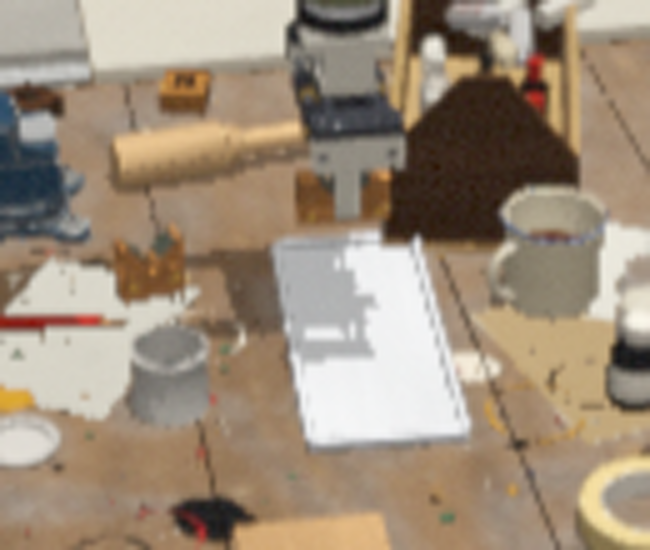

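```bash
python3 -m pendant '[{"delta_pos":[-0.001,0.001,0.03],"spin":0},{"delta_pos":[-0.001,0.001,0.055],"spin":0},{"delta_pos":[-0.001,0.001,0.07],"spin":0},{"delta_pos":[-0.001,0.001,0.08],"spin":0},{"delta_pos":[-0.001,0.001,0.086],"spin":0},{"delta_pos":[-0.001,0.001,0.089],"spin":0},{"delta_pos":[-0.001,0.001,0.09],"spin":0}]'; python3 -c "
from h import *
go(.6473,.0394,.0094,87.2)"
```

```text
t: 7.55
tool_pos: [0.6486, 0.0385, 0.0104]
orientation: [0.079, 3.131, -0.007]
force: [0.2, -0.7, -1.5]
opening: 0.0234
t 7.55 tcp [0.6486 0.0385 0.0104] jaw 87.1 q6 -1.54 tilt 0.62 open 0.0234 F [ 0.2 -0.7 -1.5]
delta [0.0014 0.0008 0.001 ] spin -0.001 x/y per dz: toolx [-0.999  0.05  -0.01 ]
```

```bash
python3 -m pendant '[{"delta_pos":[0,0,0.001],"spin":0},{"delta_pos":[0,0,0.001],"spin":0},{"delta_pos":[0,0,0.002],"spin":0}]'; python3 -m pendant '[{"delta_pos":[0,0,0],"spin":0},{"delta_pos":[0,0,0],"spin":0},{"delta_pos":[0,0,0],"spin":0},{"delta_pos":[0,0,0],"spin":0}]' -0.3; python3 -c "
from h import *
go(.492,.0945,.10,-77.5)"
```

```text
t: 7.85
tool_pos: [0.6495, 0.0386, 0.0094]
orientation: [0.078, 3.129, -0.007]
force: [-1.9, -0.8, 10.7]
opening: 0.0234
t: 8.25
tool_pos: [0.6494, 0.0386, 0.0094]
orientation: [0.078, 3.129, -0.007]
force: [-0.1, -0.6, 0.7]
opening: 0.0509
t 8.25 tcp [0.6494 0.0386 0.0094] jaw 87.1 q6 -1.54 tilt 0.71 open 0.0509 F [-0.1 -0.6  0.7]
delta [ 0.159   0.0476 -0.0927] spin -0.268 x/y per dz: toolx [-0.999  0.05  -0.012]
```

```bash
python3 -m pendant '[{"delta_pos":[0,0,-0.02],"spin":0},{"delta_pos":[0,0,-0.055],"spin":0},{"delta_pos":[0,0,-0.1],"spin":0},{"delta_pos":[0.03,0.01,-0.1],"spin":-0.06},{"delta_pos":[0.07,0.02,-0.1],"spin":-0.14},{"delta_pos":[0.11,0.03,-0.1],"spin":-0.22},{"delta_pos":[0.14,0.042,-0.1],"spin":-0.268},{"delta_pos":[0.159,0.048,-0.1],"spin":-0.268},{"delta_pos":[0.159,0.048,-0.1],"spin":-0.268},{"delta_pos":[0.159,0.048,-0.1],"spin":-0.268}]' 0; python3 -c "
from h import *
go(.492,.0945,.009,-77.5)
d=snap('top');d2=snap('side')
a=d['color'][130:230,170:290];cv2.imwrite('pics/t3c.png',np.hstack([cv2.resize(x,None,fx=3.3,fy=3.3,interpolation=cv2.INTER_CUBIC) for x in (a,d2['color'][110:210,200:320])]))"
```

```text
t: 9.25
tool_pos: [0.4925, 0.0949, 0.1078]
orientation: [-0.341, 3.11, -0.009]
force: [0.2, -0.5, -0.6]
opening: 0.0467
t 9.25 tcp [0.4925 0.0949 0.1078] jaw 102.5 q6 -1.7 tilt 0.79 open 0.0467 F [ 0.2 -0.5 -0.6]
delta [0.0018 0.0004 0.0988] spin 0.0 x/y per dz: toolx [-0.976 -0.217 -0.012]
```

View pics/t3c.png

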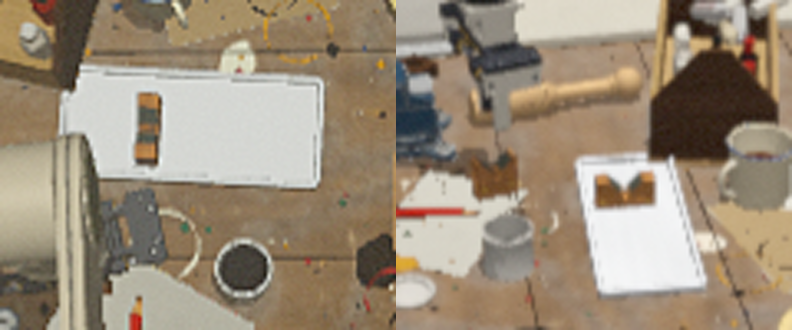

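```bash
python3 -m pendant '[{"delta_pos":[0.001,0,0.03],"spin":0},{"delta_pos":[0.001,0,0.06],"spin":0},{"delta_pos":[0.002,0,0.08],"spin":0},{"delta_pos":[0.002,0,0.09],"spin":0},{"delta_pos":[0.002,0,0.096],"spin":0},{"delta_pos":[0.002,0,0.098],"spin":0}]'; python3 -m pendant '[{"delta_pos":[0,0,0],"spin":0},{"delta_pos":[0,0,0],"spin":0},{"delta_pos":[0,0,0],"spin":0},{"delta_pos":[0,0,0],"spin":0},{"delta_pos":[0,0,0],"spin":0},{"delta_pos":[0,0,0],"spin":0}]' 1 30; python3 -c "
from h import *
go(.478,-.212,.15,-80)
d=snap('side')
a=d['color'][110:210,180:300];cv2.imwrite('pics/s4c.png',cv2.resize(a,None,fx=6,fy=6,interpolation=cv2.INTER_CUBIC))
"
```

```text
t: 9.95
tool_pos: [0.4929, 0.0935, 0.0097]
orientation: [-0.339, 3.111, -0.009]
force: [0.4, -0.8, 0.6]
opening: 0.0467
t: 10.55
tool_pos: [0.4937, 0.0938, 0.0106]
orientation: [-0.339, 3.109, -0.009]
force: [-0.9, 1.1, 6.4]
opening: 0.0239
t 10.55 tcp [0.4937 0.0938 0.0106] jaw 102.4 q6 -1.7 tilt 0.86 open 0.0239 F [-0.9  1.1  6.4]
delta [ 0.0794 -0.2962 -0.1383] spin 0.043 x/y per dz: toolx [-0.976 -0.216 -0.013]
```

View pics/s4c.png

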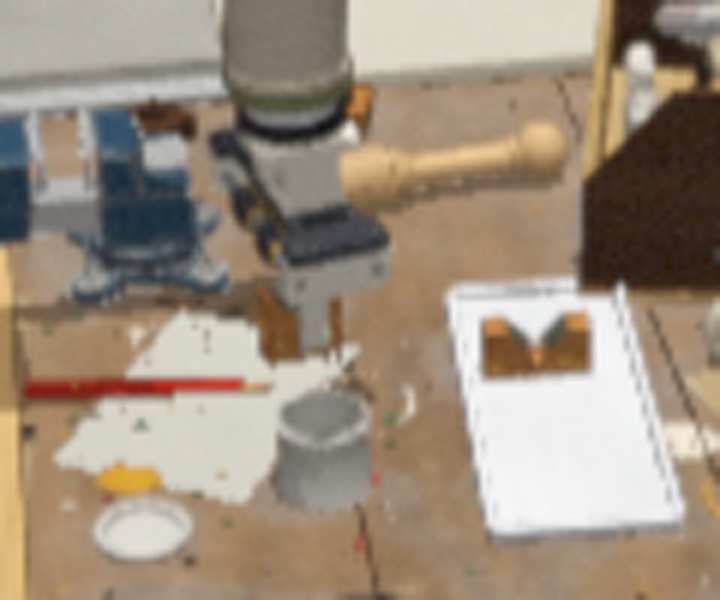

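```bash
python3 -m pendant '[{"delta_pos":[0,0,-0.02],"spin":0},{"delta_pos":[0,0,-0.05],"spin":0},{"delta_pos":[0,0,-0.09],"spin":0},{"delta_pos":[0,0,-0.12],"spin":0},{"delta_pos":[0,0,-0.12],"spin":0}]'; python3 -c "
from h import *
go(.649,-.081,.12,87.2)
c='top';d=snap(c)
for c in ('top','side'):
  d=snap(c)
  for m in robot.mark_of(c,'low_rest')+robot.mark_of(c,'tray'): print(c,m['score'],toworld(d,m['location']))
"
```

```text
t: 11.1
tool_pos: [0.4951, 0.0945, 0.1356]
orientation: [-0.338, 3.101, -0.01]
force: [0.4, 0.1, -0.8]
opening: 0.0243
t 11.1 tcp [0.4951 0.0945 0.1356] jaw 102.4 q6 -1.7 tilt 1.31 open 0.0243 F [ 0.4  0.1 -0.8]
delta [-0.1121 -0.2044  0.0198] spin 0.266 x/y per dz: toolx [-0.976 -0.216 -0.021]
top 0.69 [ 3.42049298e-01 -5.57990588e-01  2.91206193e-04]
top 0.66 [0.64553702 0.03525065 0.0033791 ]
top 0.96 [ 0.65296906 -0.00491209  0.00090139]
side 0.57 [ 0.34235562 -0.557236    0.00268772]
side 0.5 [0.65103071 0.04185464 0.00108108]
side 0.47 [0.81445382 0.01819734 0.00164539]
side 0.21 [ 0.65885065 -0.00381381  0.0013283 ]
side 0.97 [ 0.65971915 -0.00736145  0.00206991]
```

```bash
python3 -m pendant '[{"delta_pos":[-0.02,-0.025,0],"spin":0.06},{"delta_pos":[-0.04,-0.06,0],"spin":0.13},{"delta_pos":[-0.06,-0.1,0.01],"spin":0.2},{"delta_pos":[-0.08,-0.14,0.015],"spin":0.266},{"delta_pos":[-0.1,-0.175,0.02],"spin":0.266},{"delta_pos":[-0.112,-0.2,0.02],"spin":0.266},{"delta_pos":[-0.112,-0.204,0.02],"spin":0.266},{"delta_pos":[-0.112,-0.204,0.02],"spin":0.266},{"delta_pos":[-0.112,-0.204,0.02],"spin":0.266},{"delta_pos":[-0.112,-0.204,0.02],"spin":0.266}]'; python3 -c "
from h import *
go(.649,-.081,.0145,87.2)
d=snap('side')
a=d['color'][110:220,200:330];cv2.imwrite('pics/s5c.png',cv2.resize(a,None,fx=5,fy=5,interpolation=cv2.INTER_CUBIC))"
```

```text
t: 12.45
tool_pos: [0.6436, -0.0797, 0.1109]
orientation: [0.074, 3.13, -0.006]
force: [-0.5, -0.4, -1.9]
opening: 0.0241
t 12.45 tcp [ 0.6436 -0.0797  0.1109] jaw 87.3 q6 -1.72 tilt 0.64 open 0.0241 F [-0.5 -0.4 -1.9]
delta [-0.0045 -0.0007  0.0965] spin 0.001 x/y per dz: toolx [-0.999  0.048 -0.011]
```

View pics/s5c.png

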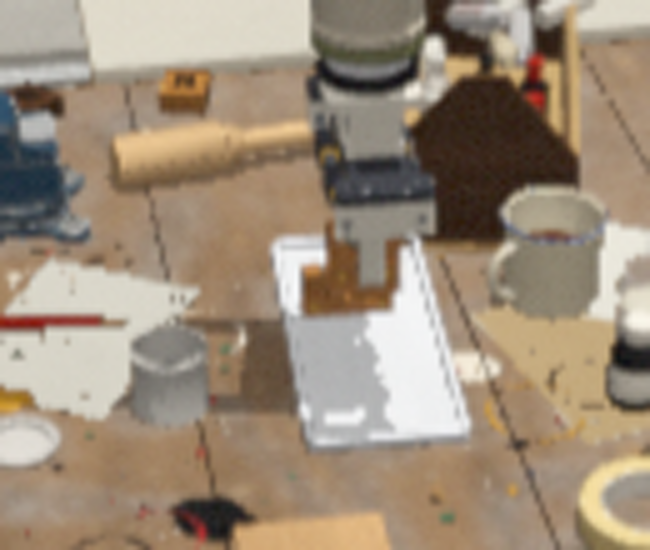

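```bash
python3 -m pendant '[{"delta_pos":[-0.004,0,0.03],"spin":0},{"delta_pos":[-0.004,0,0.06],"spin":0},{"delta_pos":[-0.004,0,0.08],"spin":0},{"delta_pos":[-0.004,0,0.09],"spin":0},{"delta_pos":[-0.004,0,0.095],"spin":0},{"delta_pos":[-0.004,0,0.097],"spin":0},{"delta_pos":[-0.004,0,0.098],"spin":0},{"delta_pos":[-0.004,0,0.098],"spin":0}]'; python3 -c "
from h import *
go(.649,-.081,.0136,87.2)"
```

```text
t: 13.3
tool_pos: [0.6497, -0.0806, 0.0145]
orientation: [0.074, 3.128, -0.007]
force: [-0.8, -0.2, -1.4]
opening: 0.0239
t 13.3 tcp [ 0.6497 -0.0806  0.0145] jaw 87.3 q6 -1.72 tilt 0.78 open 0.0239 F [-0.8 -0.2 -1.4]
delta [ 0.0007 -0.0004  0.0009] spin 0.001 x/y per dz: toolx [-0.999  0.047 -0.013]
```

```bash
python3 -m pendant '[{"delta_pos":[0,0,0.001],"spin":0},{"delta_pos":[0,0,0.0015],"spin":0},{"delta_pos":[0,0,0.002],"spin":0}]'; python3 -m pendant '[{"delta_pos":[0,0,0],"spin":0},{"delta_pos":[0,0,0],"spin":0},{"delta_pos":[0,0,0],"spin":0}]' -0.2;python3 -m pendant '[{"delta_pos":[0,0,-0.03],"spin":0},{"delta_pos":[0,0,-0.07],"spin":0},{"delta_pos":[0,0,-0.11],"spin":0},{"delta_pos":[0,0,-0.15],"spin":0},{"delta_pos":[0,0,-0.19],"spin":0},{"delta_pos":[0,0,-0.19],"spin":0},{"delta_pos":[0,0,-0.19],"spin":0}]' 0.1; python3 -c "
from h import *
go(.569,.2945,.20,-82)"
```

```text
t: 13.6
tool_pos: [0.6504, -0.0808, 0.0137]
orientation: [0.074, 3.127, -0.007]
force: [-3.0, 0.1, 7.4]
opening: 0.0241
t: 13.9
tool_pos: [0.6505, -0.0808, 0.0138]
orientation: [0.074, 3.126, -0.007]
force: [-0.2, 0.5, 0.1]
opening: 0.0433
t: 14.6
tool_pos: [0.6487, -0.08, 0.2053]
orientation: [0.074, 3.123, -0.008]
force: [-0.8, -0.9, -0.2]
opening: 0.0417
t 14.6 tcp [ 0.6487 -0.08    0.2053] jaw 87.3 q6 -1.72 tilt 1.04 open 0.0417 F [-0.8 -0.9 -0.2]
delta [0.0974 0.3703 0.0018] spin -0.187 x/y per dz: toolx [-0.999  0.047 -0.018]
```

```bash
python3 -m pendant '[{"delta_pos":[0.01,0.03,0],"spin":-0.03},{"delta_pos":[0.02,0.07,0],"spin":-0.08},{"delta_pos":[0.035,0.12,0],"spin":-0.14},{"delta_pos":[0.05,0.17,0],"spin":-0.195},{"delta_pos":[0.06,0.22,0],"spin":-0.195},{"delta_pos":[0.075,0.27,0],"spin":-0.195},{"delta_pos":[0.085,0.32,0],"spin":-0.195},{"delta_pos":[0.093,0.355,0],"spin":-0.195},{"delta_pos":[0.095,0.37,0],"spin":-0.195},{"delta_pos":[0.095,0.37,0],"spin":-0.195}]' -0.6; python3 -m pendant '[{"delta_pos":[0,0,0],"spin":0},{"delta_pos":[0,0,0],"spin":0}]'; python3 -c "
from h import *
go(.571,.2945,.005,-81.5)
d=snap('top');d2=snap('side')
a=d['color'][130:230,110:290];cv2.imwrite('pics/t6c.png',np.vstack([cv2.resize(x,None,fx=3.,fy=3.,interpolation=cv2.INTER_CUBIC) for x in (a,d2['color'][100:200,170:350])]))"
```

```text
t: 15.6
tool_pos: [0.5697, 0.2958, 0.1993]
orientation: [-0.236, 3.119, -0.012]
force: [0.1, 0.5, -0.6]
opening: 0.0743
t: 15.8
tool_pos: [0.5697, 0.294, 0.198]
orientation: [-0.234, 3.121, -0.014]
force: [-0.3, 0.0, -0.1]
opening: 0.0742
t 15.8 tcp [0.5697 0.294  0.198 ] jaw 98.6 q6 -1.32 tilt 0.84 open 0.0742 F [-0.3  0.  -0.1]
delta [0.0007 0.0022 0.193 ] spin 0.001 x/y per dz: toolx [-0.989 -0.149 -0.011]
```

View pics/t6c.png

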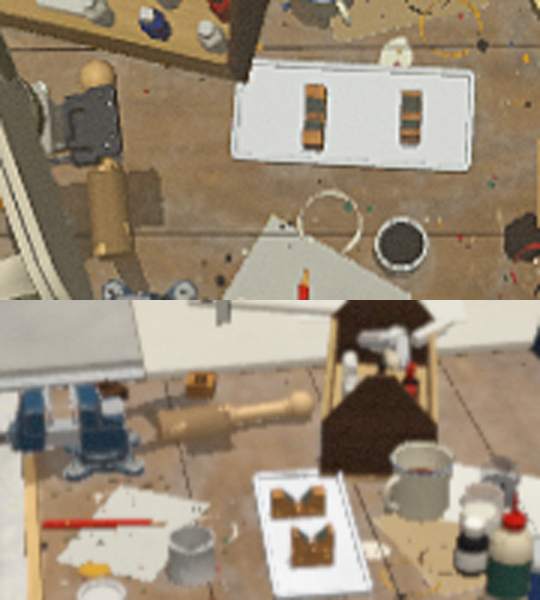

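```bash
python3 -m pendant '[{"delta_pos":[0.001,0.001,0.03],"spin":0},{"delta_pos":[0.001,0.001,0.07],"spin":0},{"delta_pos":[0.001,0.002,0.11],"spin":0},{"delta_pos":[0.001,0.002,0.145],"spin":0},{"delta_pos":[0.001,0.002,0.17],"spin":0},{"delta_pos":[0.001,0.002,0.185],"spin":0},{"delta_pos":[0.001,0.002,0.191],"spin":0},{"delta_pos":[0.001,0.002,0.193],"spin":0},{"delta_pos":[0.001,0.002,0.193],"spin":0}]'; python3 -c "
from h import *
go(.571,.2945,.005,-81.5)
for c in ('top','side'):
  d=snap(c)
  for l in ('low_rest','tall_rest'):
   for m in robot.mark_of(c,l): print(c,l,m['score'],toworld(d,m['location']))
a=d['color'][80:180,160:300];cv2.imwrite('pics/s7c.png',cv2.resize(a,None,fx=5.,fy=5.,interpolation=cv2.INTER_CUBIC))"
```

```text
t: 16.8
tool_pos: [0.5725, 0.2947, 0.0073]
orientation: [-0.232, 3.118, -0.012]
force: [-0.8, 0.1, -0.0]
opening: 0.0745
t 16.8 tcp [0.5725 0.2947 0.0073] jaw 98.5 q6 -1.31 tilt 0.96 open 0.0745 F [-0.8  0.1 -0. ]
delta [0.0016 0.0001 0.0023] spin 0.0 x/y per dz: toolx [-0.989 -0.148 -0.014]
top low_rest 0.75 [ 0.3446838  -0.55410116  0.00101351]
top low_rest 0.57 [0.64804555 0.03524904 0.00532776]
top tall_rest 0.54 [ 0.64921518 -0.08025441  0.00653367]
side low_rest 0.74 [0.65191435 0.03901578 0.00230993]
side low_rest 0.55 [ 0.34444584 -0.55872313  0.00224117]
side tall_rest 0.73 [ 0.64772015 -0.08122082  0.00141612]
```

View pics/s7c.png

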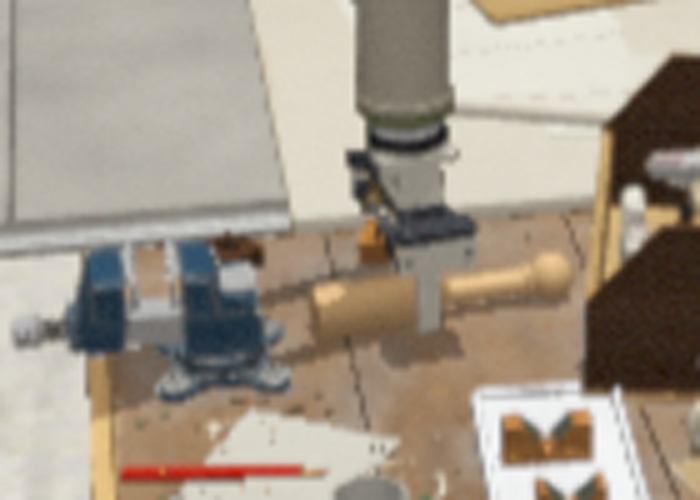

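```bash
python3 -m pendant '[{"delta_pos":[0.002,0,0.002],"spin":0},{"delta_pos":[0.003,0,0.003],"spin":0},{"delta_pos":[0.003,0,0.003],"spin":0}]'; python3 -m pendant '[{"delta_pos":[0,0,0],"spin":0},{"delta_pos":[0,0,0],"spin":0},{"delta_pos":[0,0,0],"spin":0},{"delta_pos":[0,0,0],"spin":0},{"delta_pos":[0,0,0],"spin":0},{"delta_pos":[0,0,0],"spin":0},{"delta_pos":[0,0,0],"spin":0}]' 1 40;  python3 -c "
from h import *
go(.571,.2945,.24,-81.5)"
```

```text
t: 17.4
tool_pos: [0.5686, 0.2942, 0.0034]
orientation: [-0.233, 3.119, -0.013]
force: [0.4, -0.4, 0.2]
opening: 0.0745
t: 18.1
tool_pos: [0.5687, 0.2942, 0.0035]
orientation: [-0.233, 3.119, -0.013]
force: [0.3, -0.8, 0.2]
opening: 0.0434
t 18.1 tcp [0.5687 0.2942 0.0035] jaw 98.5 q6 -1.31 tilt 0.91 open 0.0434 F [ 0.3 -0.8  0.2]
delta [-0.0054 -0.0022 -0.2364] spin 0.001 x/y per dz: toolx [-0.989 -0.149 -0.013]
```

```bash
python3 -m pendant '[{"delta_pos":[0,0,-0.01],"spin":0},{"delta_pos":[0,0,-0.03],"spin":0},{"delta_pos":[0,0,-0.06],"spin":0},{"delta_pos":[0,0,-0.1],"spin":0},{"delta_pos":[0,0,-0.14],"spin":0},{"delta_pos":[0,0,-0.18],"spin":0},{"delta_pos":[0,0,-0.215],"spin":0},{"delta_pos":[0,0,-0.23],"spin":0},{"delta_pos":[0,0,-0.235],"spin":0},{"delta_pos":[0,0,-0.235],"spin":0}]'; python3 -m pendant '[{"delta_pos":[0,0,0],"spin":0},{"delta_pos":[0,0,0],"spin":0}]'; python3 -c "
from h import *
go(.6447,-.0116,.235,-2.8)
d=snap('top');d2=snap('side')
a=d['color'][130:230,110:290];cv2.imwrite('pics/t8c.png',np.vstack([cv2.resize(x,None,fx=3.,fy=3.,interpolation=cv2.INTER_CUBIC) for x in (a,d2['color'][60:160,170:350])]))"
```

```text
t: 19.1
tool_pos: [0.5651, 0.2958, 0.2376]
orientation: [-0.233, 3.12, -0.013]
force: [0.4, 0.2, -3.9]
opening: 0.0438
t: 19.3
tool_pos: [0.5639, 0.2952, 0.2346]
orientation: [-0.233, 3.124, -0.016]
force: [-0.8, -0.8, -2.8]
opening: 0.0437
t 19.3 tcp [0.5639 0.2952 0.2346] jaw 98.5 q6 -1.31 tilt 0.75 open 0.0437 F [-0.8 -0.8 -2.8]
delta [-0.0343 -0.3154  0.0032] spin -1.373 x/y per dz: toolx [-0.989 -0.149 -0.008]
```

View pics/t8c.png

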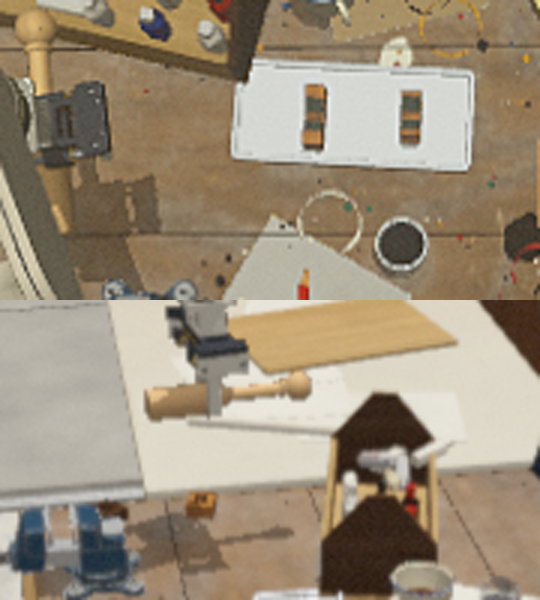

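```bash
python3 - <<'E'
from h import *
c='top';d=snap(c)
for l,zt in (('low_rest',.043),('tall_rest',.0586)):
  for m in robot.outline_of(c,l):
    ys,xs=np.nonzero(m['mask']);P=ray(d,np.c_[xs,ys],zt)[:,:2]
    r=cv2.minAreaRect((P*1000).astype(np.float32));print(l,round(m['score'],2),np.round(r[0],1),np.round(r[1],1),round(r[2],1),P.min(0).round(4),P.max(0).round(4))
a=d['color'][145:195,200:270];cv2.imwrite('pics/t9c.png',cv2.resize(a,None,fx=10,fy=10,interpolation=cv2.INTER_CUBIC))
# notch centre line expected pixels
for x in (.640,.645,.650,.655): print(x,proj(d,[[x,.0386,.021],[x,-.0808,.0366]]).round(1).tolist())
E
```

```text
low_rest 0.57 [ 342.9 -547.2] [28.6 80.7] 22.3 [ 0.3203 -0.586 ] [ 0.3657 -0.5084]
low_rest 0.46 [640.8  38.3] [86.  29.1] 0.7 [0.5979 0.0233] [0.6837 0.0526]
tall_rest 0.67 [640. -81.] [23.9 62.7] 83.9 [ 0.609  -0.0933] [ 0.6718 -0.068 ]
0.64 [[214.5, 170.9], [246.7, 169.9]]
0.645 [[214.6, 169.6], [246.7, 168.5]]
0.65 [[214.6, 168.3], [246.7, 167.2]]
0.655 [[214.6, 167.0], [246.7, 165.9]]
```

View pics/t9c.png

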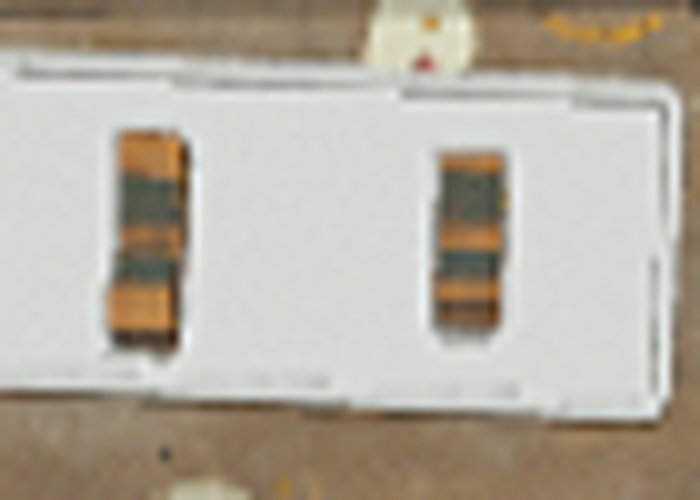

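```bash
python3 -c "
from h import *
go(.647,-.010,.235,-2)"; python3 -m pendant '[{"delta_pos":[-0.003,-0.015,0],"spin":0.06},{"delta_pos":[-0.006,-0.04,0],"spin":0.16},{"delta_pos":[-0.01,-0.07,0],"spin":0.28},{"delta_pos":[-0.014,-0.1,0],"spin":0.42},{"delta_pos":[-0.018,-0.14,0],"spin":0.56},{"delta_pos":[-0.022,-0.18,0],"spin":0.7},{"delta_pos":[-0.026,-0.22,0],"spin":0.84},{"delta_pos":[-0.03,-0.25,0],"spin":0.98},{"delta_pos":[-0.033,-0.27,0],"spin":1.1},{"delta_pos":[-0.036,-0.285,0],"spin":1.2}]';python3 -m pendant '[{"delta_pos":[0,0,0],"spin":0},{"delta_pos":[0,0,0],"spin":0}]';python3 -c "
from h import *
go(.647,-.010,.235,-2)"
```

```text
t 19.55 tcp [0.5648 0.2957 0.2369] jaw 98.5 q6 -1.31 tilt 0.85 open 0.0435 F [ 0.5 -0.1 -3.1]
delta [-0.0358 -0.3145  0.0054] spin -1.387 x/y per dz: toolx [-0.989 -0.149 -0.011]
t: 20.55
tool_pos: [0.6431, 0.0173, 0.2401]
orientation: [1.577, 2.7, -0.001]
force: [-0.3, -0.3, -3.3]
opening: 0.0438
t: 20.75
tool_pos: [0.643, 0.0172, 0.2399]
orientation: [1.575, 2.702, -0.001]
force: [-0.5, 0.3, -2.1]
opening: 0.0436
t 20.75 tcp [0.643  0.0172 0.2399] jaw 29.5 q6 -0.56 tilt 0.83 open 0.0436 F [-0.5  0.3 -2.1]
delta [-0.0256 -0.0099  0.0052] spin 0.55 x/y per dz: toolx [-0.493  0.87  -0.013]
```

```bash
python3 -m pendant '[{"delta_pos":[-0.005,-0.002,0],"spin":0.06},{"delta_pos":[-0.01,-0.004,0],"spin":0.16},{"delta_pos":[-0.015,-0.006,0],"spin":0.28},{"delta_pos":[-0.02,-0.008,0],"spin":0.41},{"delta_pos":[-0.025,-0.01,0],"spin":0.5},{"delta_pos":[-0.0255,-0.01,0],"spin":0.55},{"delta_pos":[-0.0255,-0.01,0],"spin":0.55},{"delta_pos":[-0.0255,-0.01,0],"spin":0.55},{"delta_pos":[-0.0255,-0.01,0],"spin":0.55}]';python3 -c "
from h import *
go(.647,-.010,.10,-2)
d=snap('top');d2=snap('side')
a=d['color'][130:200,170:290];cv2.imwrite('pics/t10c.png',np.vstack([cv2.resize(x,None,fx=4.,fy=4.,interpolation=cv2.INTER_CUBIC) for x in (a,d2['color'][120:200,220:340])]))"
```

```text
t: 21.65
tool_pos: [0.6467, -0.0092, 0.2402]
orientation: [2.246, 2.176, 0.005]
force: [0.0, -0.3, -4.0]
opening: 0.0436
t 21.65 tcp [ 0.6467 -0.0092  0.2402] jaw -1.8 q6 -0.06 tilt 0.83 open 0.0436 F [ 0.  -0.3 -4. ]
delta [ 0.0002 -0.0015  0.1402] spin 0.003 x/y per dz: toolx [ 0.032  0.999 -0.007]
```

View pics/t10c.png

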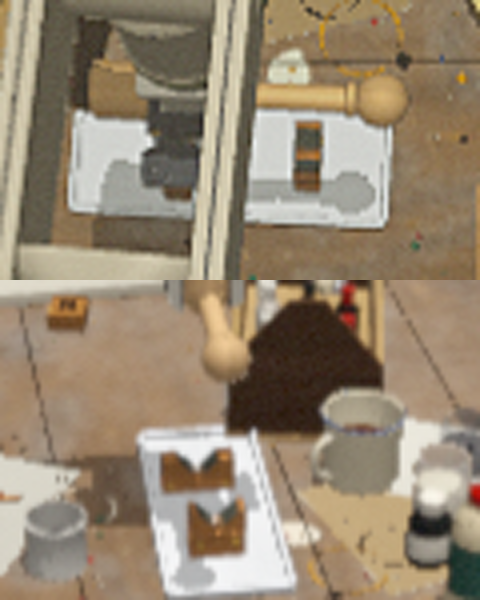

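```bash
python3 -m pendant '[{"delta_pos":[0,-0.001,0.02],"spin":0},{"delta_pos":[0,-0.001,0.06],"spin":0},{"delta_pos":[0,-0.001,0.1],"spin":0},{"delta_pos":[0,-0.001,0.135],"spin":0},{"delta_pos":[0,-0.001,0.16],"spin":0},{"delta_pos":[0,-0.001,0.172],"spin":0},{"delta_pos":[0,-0.001,0.176],"spin":0},{"delta_pos":[0,-0.001,0.176],"spin":0},{"delta_pos":[0,-0.001,0.176],"spin":0}]';python3 -c "
from h import *
go(.647,-.010,.0336,-2)
d=snap('top');d2=snap('side')
a=d['color'][130:200,170:290];cv2.imwrite('pics/t11c.png',np.vstack([cv2.resize(x,None,fx=4.,fy=4.,interpolation=cv2.INTER_CUBIC) for x in (a,d2['color'][120:200,220:340])]))"
```

```text
t: 22.65
tool_pos: [0.6494, -0.0109, 0.0663]
orientation: [2.246, 2.173, 0.008]
force: [-0.5, 0.5, -3.4]
opening: 0.0433
t 22.65 tcp [ 0.6494 -0.0109  0.0663] jaw -1.9 q6 -0.06 tilt 1.0 open 0.0433 F [-0.5  0.5 -3.4]
delta [ 0.0011 -0.0029  0.0327] spin 0.002 x/y per dz: toolx [ 0.033  0.999 -0.008]
```

View pics/t11c.png

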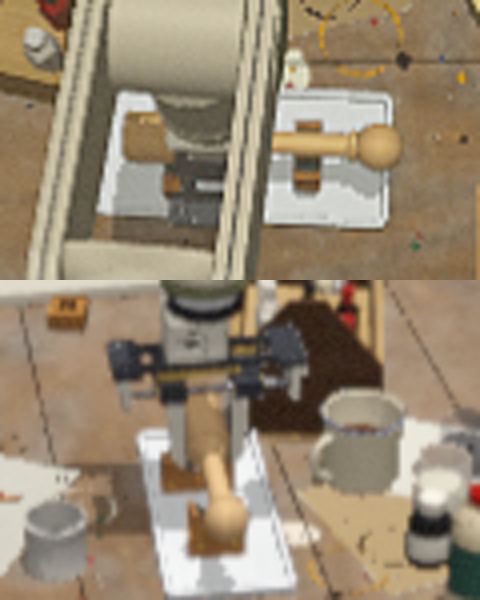

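```bash
python3 -m pendant '[{"delta_pos":[0,-0.003,0.01],"spin":0},{"delta_pos":[0,-0.003,0.018],"spin":0},{"delta_pos":[0,-0.003,0.024],"spin":0},{"delta_pos":[0,-0.003,0.028],"spin":0},{"delta_pos":[0,-0.003,0.03],"spin":0},{"delta_pos":[0,-0.003,0.031],"spin":0},{"delta_pos":[0,-0.003,0.031],"spin":0}]';python3 -c "
from h import *
go(.647,-.010,.0336,-2)
d2=snap('side')
cv2.imwrite('pics/s12c.png',cv2.resize(d2['color'][130:200,230:330],None,fx=7.,fy=7.,interpolation=cv2.INTER_CUBIC))"
```

```text
t: 23.45
tool_pos: [0.6475, -0.0112, 0.0358]
orientation: [2.245, 2.172, 0.01]
force: [0.3, -0.1, -0.2]
opening: 0.0437
t 23.45 tcp [ 0.6475 -0.0112  0.0358] jaw -1.9 q6 -0.06 tilt 1.07 open 0.0437 F [ 0.3 -0.1 -0.2]
delta [ 0.0012 -0.0005  0.0022] spin 0.002 x/y per dz: toolx [ 0.033  0.999 -0.008]
```

View pics/s12c.png

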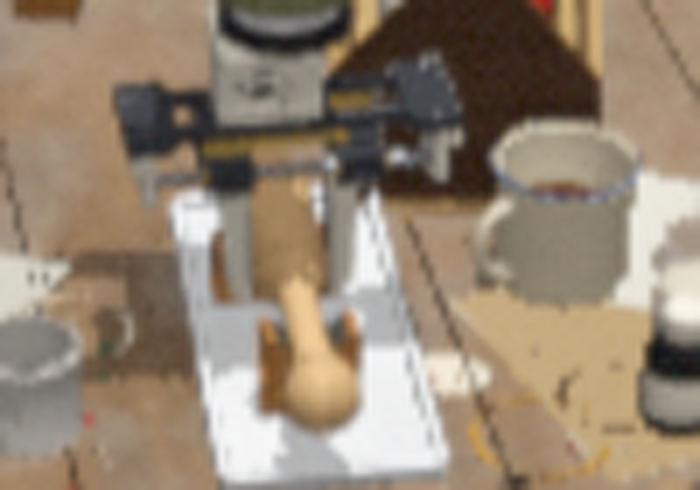

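```bash
python3 -m pendant '[{"delta_pos":[0,0,0.001],"spin":0},{"delta_pos":[0,0,0.002],"spin":0},{"delta_pos":[0,0,0.002],"spin":0}]';python3 -m pendant '[{"delta_pos":[0,0,0],"spin":0},{"delta_pos":[0,0,0],"spin":0},{"delta_pos":[0,0,0],"spin":0},{"delta_pos":[0,0,0],"spin":0}]' -0.7; python3 -c "
from h import *
go(.647,-.010,.0336,-2)
d2=snap('side')
cv2.imwrite('pics/s13c.png',cv2.resize(d2['color'][130:200,230:330],None,fx=7.,fy=7.,interpolation=cv2.INTER_CUBIC))"
```

```text
t: 23.8
tool_pos: [0.6481, -0.0113, 0.0349]
orientation: [2.244, 2.172, 0.011]
force: [-1.5, -1.7, 5.5]
opening: 0.0438
t: 24.2
tool_pos: [0.6479, -0.0113, 0.0347]
orientation: [2.244, 2.172, 0.01]
force: [0.3, 0.1, -0.3]
opening: 0.0709
t 24.2 tcp [ 0.6479 -0.0113  0.0347] jaw -1.9 q6 -0.06 tilt 1.11 open 0.0709 F [ 0.3  0.1 -0.3]
delta [ 0.0012 -0.0009  0.0011] spin 0.002 x/y per dz: toolx [ 0.033  0.999 -0.008]
```

View pics/s13c.png

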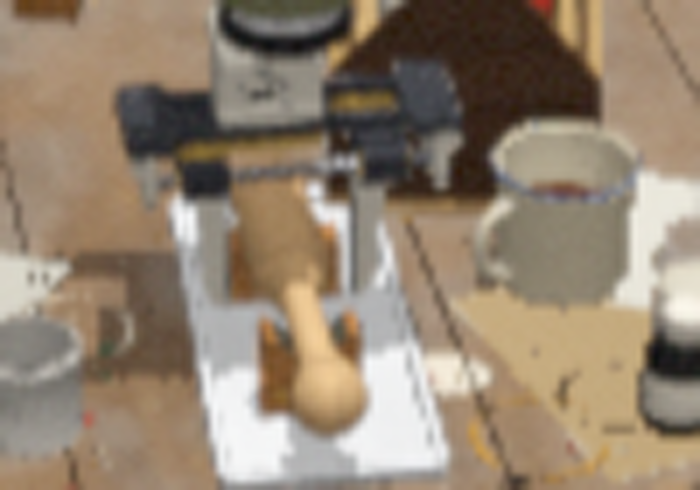

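```bash
python3 -m pendant '[{"delta_pos":[0,0,-0.02],"spin":0},{"delta_pos":[0,0,-0.06],"spin":0},{"delta_pos":[0,0,-0.1],"spin":0},{"delta_pos":[0,0,-0.14],"spin":0},{"delta_pos":[0,0,-0.14],"spin":0},{"delta_pos":[0,0,-0.14],"spin":0}]' -1; python3 -c "
from h import *
go(.488,-.072,.14,60)"
```

```text
t: 24.85
tool_pos: [0.6464, -0.0102, 0.1763]
orientation: [2.243, 2.171, 0.013]
force: [0.4, -0.5, -0.2]
opening: 0.093
t 24.85 tcp [ 0.6464 -0.0102  0.1763] jaw -1.9 q6 -0.06 tilt 1.28 open 0.093 F [ 0.4 -0.5 -0.2]
delta [-0.0667 -0.157   0.0335] spin -1.08 x/y per dz: toolx [ 0.033  0.999 -0.008]
```

```bash
python3 -m pendant '[{"delta_pos":[-0.01,-0.025,0],"spin":0},{"delta_pos":[-0.025,-0.065,0],"spin":0},{"delta_pos":[-0.045,-0.105,0],"spin":0},{"delta_pos":[-0.06,-0.14,0.02],"spin":0},{"delta_pos":[-0.067,-0.157,0.034],"spin":0},{"delta_pos":[-0.067,-0.157,0.034],"spin":0},{"delta_pos":[-0.067,-0.157,0.034],"spin":0},{"delta_pos":[-0.067,-0.157,0.034],"spin":0}]'; python3 -c "
from h import *
go(.4885,-.072,.015,-2)
d=snap('top');d2=snap('side')
a=d['color'][130:230,170:290];cv2.imwrite('pics/t14c.png',np.hstack([cv2.resize(x,None,fx=3.3,fy=3.3,interpolation=cv2.INTER_CUBIC) for x in (a,d2['color'][120:220,200:320])]))
for c in ('top','side'):
  for l in ('tin','post','low_rest','tall_rest'):
    d=snap(c)
    for m in robot.mark_of(c,l): print(c,l,round(m['score'],2),toworld(d,m['location']).round(4))
"
```

```text
t: 25.65
tool_pos: [0.4891, -0.072, 0.1399]
orientation: [2.242, 2.171, 0.014]
force: [0.6, -0.3, 0.0]
opening: 0.0931
t 25.65 tcp [ 0.4891 -0.072   0.1399] jaw -1.8 q6 -0.21 tilt 1.31 open 0.0931 F [ 0.6 -0.3  0. ]
delta [ 0.001  -0.0033  0.1249] spin 0.003 x/y per dz: toolx [ 0.032  0.999 -0.008]
top post 0.9 [ 0.6462 -0.0211  0.0506]
top low_rest 0.63 [0.8096 0.0193 0.0036]
top low_rest 0.52 [0.6457 0.0358 0.0036]
top low_rest 0.47 [ 0.3448 -0.5578  0.0013]
top tall_rest 0.53 [ 0.6506 -0.0787  0.0077]
side tin 0.67 [ 0.492  -0.0738 -0.0029]
side tin 0.55 [ 0.6525 -0.0206  0.0529]
side post 0.9 [ 0.6522 -0.0207  0.0534]
side low_rest 0.6 [ 0.343  -0.5558  0.0012]
side low_rest 0.42 [0.6521 0.0395 0.004 ]
side tall_rest 0.66 [ 0.6453 -0.0832  0.0017]
```

View pics/t14c.png

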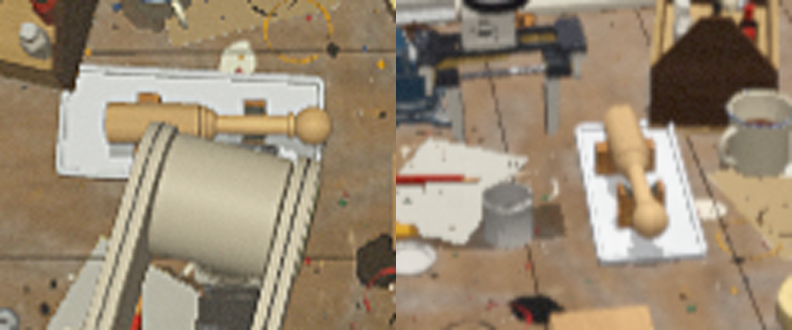

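```bash
python3 -m pendant '[{"delta_pos":[0,-0.001,0.02],"spin":0},{"delta_pos":[0,-0.002,0.05],"spin":0},{"delta_pos":[0,-0.002,0.08],"spin":0},{"delta_pos":[0,-0.003,0.1],"spin":0},{"delta_pos":[0,-0.003,0.115],"spin":0},{"delta_pos":[0,-0.003,0.122],"spin":0},{"delta_pos":[0,-0.003,0.124],"spin":0},{"delta_pos":[0,-0.003,0.124],"spin":0}]';python3 -m pendant '[{"delta_pos":[0,0,0],"spin":0},{"delta_pos":[0,0,0],"spin":0},{"delta_pos":[0,0,0],"spin":0},{"delta_pos":[0,0,0],"spin":0},{"delta_pos":[0,0,0],"spin":0},{"delta_pos":[0,0,0],"spin":0}]' 1 25; python3 -c "
from h import *
go(.5675,-.293,.09,-2)
d2=snap('side')
cv2.imwrite('pics/s15c.png',cv2.resize(d2['color'][140:230,180:300],None,fx=6.,fy=6.,interpolation=cv2.INTER_CUBIC))"
```

```text
t: 27.35
tool_pos: [0.4879, -0.0734, 0.0159]
orientation: [2.242, 2.17, 0.014]
force: [0.0, 0.7, 0.3]
opening: 0.093
t: 27.95
tool_pos: [0.4881, -0.0734, 0.0162]
orientation: [2.242, 2.17, 0.014]
force: [-0.5, 0.3, 3.0]
opening: 0.061
t 27.95 tcp [ 0.4881 -0.0734  0.0162] jaw -1.9 q6 -0.22 tilt 1.33 open 0.061 F [-0.5  0.3  3. ]
delta [-0.2174  0.0881 -0.0701] spin 0.002 x/y per dz: toolx [ 0.033  0.999 -0.008]
```

View pics/s15c.png

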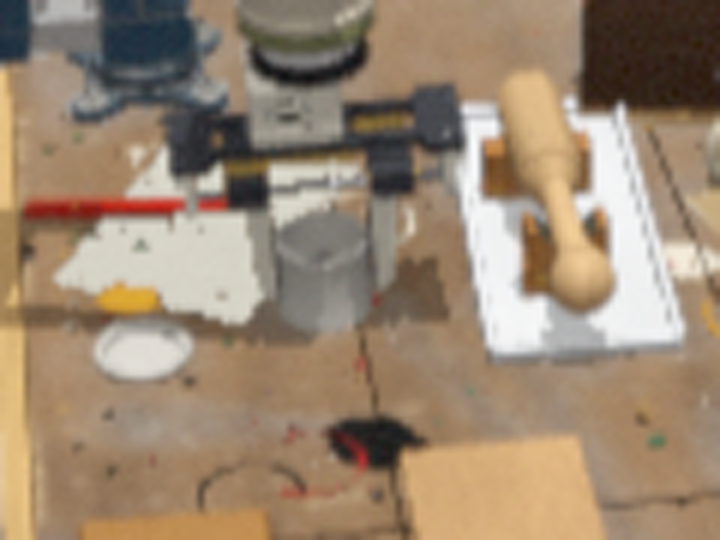

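```bash
python3 -m pendant '[{"delta_pos":[0,0,-0.02],"spin":0},{"delta_pos":[0,0,-0.05],"spin":0},{"delta_pos":[-0.02,0.01,-0.075],"spin":0},{"delta_pos":[-0.055,0.025,-0.075],"spin":0},{"delta_pos":[-0.095,0.04,-0.075],"spin":0},{"delta_pos":[-0.135,0.055,-0.075],"spin":0},{"delta_pos":[-0.175,0.07,-0.075],"spin":0},{"delta_pos":[-0.205,0.083,-0.075],"spin":0},{"delta_pos":[-0.217,0.088,-0.075],"spin":0},{"delta_pos":[-0.217,0.088,-0.075],"spin":0}]';python3 -m pendant '[{"delta_pos":[0,0,0],"spin":0},{"delta_pos":[0,0,0],"spin":0}]'; python3 -c "
from h import *
go(.5675,-.293,.0192,-2)"
```

```text
t: 29.0
tool_pos: [0.567, -0.2938, 0.094]
orientation: [2.245, 2.169, 0.014]
force: [0.1, 0.4, -1.9]
opening: 0.0612
t: 29.2
tool_pos: [0.5664, -0.2923, 0.0933]
orientation: [2.245, 2.171, 0.013]
force: [0.6, -0.2, -1.2]
opening: 0.0615
t 29.2 tcp [ 0.5664 -0.2923  0.0933] jaw -1.9 q6 -0.53 tilt 1.17 open 0.0615 F [ 0.6 -0.2 -1.2]
delta [-0.0002 -0.0003  0.0741] spin 0.001 x/y per dz: toolx [ 0.034  0.999 -0.007]
```

```bash
python3 -m pendant '[{"delta_pos":[0,0,0.02],"spin":0},{"delta_pos":[0,0,0.045],"spin":0},{"delta_pos":[0,0,0.06],"spin":0},{"delta_pos":[0,0,0.068],"spin":0},{"delta_pos":[0,0,0.072],"spin":0},{"delta_pos":[0,0,0.073],"spin":0},{"delta_pos":[0,0,0.073],"spin":0}]';python3 -c "
from h import *
go(.5675,-.293,.0192,-2)"
```

```text
t: 29.9
tool_pos: [0.5684, -0.2931, 0.0212]
orientation: [2.244, 2.17, 0.014]
force: [-1.1, -0.4, -3.0]
opening: 0.0613
t 29.9 tcp [ 0.5684 -0.2931  0.0212] jaw -1.9 q6 -0.53 tilt 1.25 open 0.0613 F [-1.1 -0.4 -3. ]
delta [ 0.0001 -0.0009  0.002 ] spin 0.001 x/y per dz: toolx [ 0.034  0.999 -0.007]
```

```bash
python3 -m pendant '[{"delta_pos":[0,0,0.0015],"spin":0},{"delta_pos":[0,0,0.003],"spin":0},{"delta_pos":[0,0,0.003],"spin":0}]';python3 -m pendant '[{"delta_pos":[0,0,0],"spin":0},{"delta_pos":[0,0,0],"spin":0},{"delta_pos":[0,0,0],"spin":0},{"delta_pos":[0,0,0],"spin":0},{"delta_pos":[0,0,0],"spin":0}]' -1;python3 -m pendant '[{"delta_pos":[0,0,-0.02],"spin":0},{"delta_pos":[0,0,-0.06],"spin":0},{"delta_pos":[0,0,-0.1],"spin":0},{"delta_pos":[0,0,-0.13],"spin":0},{"delta_pos":[0,0,-0.13],"spin":0},{"delta_pos":[0,0,-0.13],"spin":0}]';python3 -c "
from h import *
go(.472,-.4285,.10,86.4)"
```

```text
t: 30.2
tool_pos: [0.5692, -0.2936, 0.0193]
orientation: [2.243, 2.169, 0.015]
force: [0.9, 0.6, 2.2]
opening: 0.0612
t: 30.7
tool_pos: [0.5691, -0.2936, 0.0192]
orientation: [2.243, 2.169, 0.015]
force: [-0.2, -0.3, 0.3]
opening: 0.0923
t: 31.3
tool_pos: [0.5669, -0.2927, 0.1502]
orientation: [2.242, 2.167, 0.015]
force: [-0.5, 0.3, -1.2]
opening: 0.093
t 31.3 tcp [ 0.5669 -0.2927  0.1502] jaw -1.9 q6 -0.53 tilt 1.46 open 0.093 F [-0.5  0.3 -1.2]
delta [-0.1384 -0.0914  0.0493] spin -1.541 x/y per dz: toolx [ 0.034  0.999 -0.009]
```

```bash
python3 -m pendant '[{"delta_pos":[-0.01,-0.01,0],"spin":0.08},{"delta_pos":[-0.03,-0.02,0],"spin":0.2},{"delta_pos":[-0.05,-0.035,0],"spin":0.34},{"delta_pos":[-0.07,-0.05,0],"spin":0.48},{"delta_pos":[-0.09,-0.065,0],"spin":0.62},{"delta_pos":[-0.11,-0.075,0],"spin":0.76},{"delta_pos":[-0.13,-0.085,0],"spin":0.9},{"delta_pos":[-0.138,-0.091,0],"spin":1.04},{"delta_pos":[-0.138,-0.091,0.01],"spin":1.18},{"delta_pos":[-0.138,-0.091,0.02],"spin":1.3}]' -0.4;python3 -c "
from h import *
go(.473,-.429,.10,86.4)"
```

```text
t: 32.3
tool_pos: [0.4706, -0.4276, 0.1269]
orientation: [3.11, 0.36, 0.032]
force: [0.4, -0.4, 0.3]
opening: 0.0651
t 32.3 tcp [ 0.4706 -0.4276  0.1269] jaw -76.8 q6 0.51 tilt 1.31 open 0.0651 F [ 0.4 -0.4  0.3]
delta [0.0015 0.0016 0.0269] spin 0.293 x/y per dz: toolx [0.973 0.228 0.019]
```

```bash
python3 -m pendant '[{"delta_pos":[0.001,0.001,0.01],"spin":0.1},{"delta_pos":[0.001,0.001,0.03],"spin":0.2},{"delta_pos":[0.001,0.001,0.05],"spin":0.293},{"delta_pos":[0.001,0.001,0.06],"spin":0.293},{"delta_pos":[0.001,0.001,0.06],"spin":0.293},{"delta_pos":[0.001,0.001,0.06],"spin":0.293}]';python3 -c "
from h import *
go(.473,-.429,.003,86.4)
d=snap('top');d2=snap('side')
a=d['color'][150:250,280:400];cv2.imwrite('pics/t17c.png',np.hstack([cv2.resize(x,None,fx=3.3,fy=3.3,interpolation=cv2.INTER_CUBIC) for x in (a,d2['color'][180:280,200:320])]))
for c in ('top','side'):
    d=snap(c)
    for m in robot.mark_of(c,'tin'): print(c,round(m['score'],2),toworld(d,m['location']).round(4))
"
```

```text
t: 32.9
tool_pos: [0.4729, -0.4285, 0.0666]
orientation: [3.133, -0.095, 0.033]
force: [-0.2, 0.7, 0.5]
opening: 0.0648
t 32.9 tcp [ 0.4729 -0.4285  0.0666] jaw -93.5 q6 0.81 tilt 1.26 open 0.0648 F [-0.2  0.7  0.5]
delta [-0.0012  0.0001  0.0636] spin 0.002 x/y per dz: toolx [ 0.998 -0.06   0.021]
top 0.84 [ 5.668e-01 -2.897e-01 -3.000e-04]
top 0.33 [ 0.6479 -0.0805  0.0071]
side 0.71 [ 0.5742 -0.293   0.0021]
side 0.66 [ 0.6527 -0.0203  0.0519]
```

View pics/t17c.png

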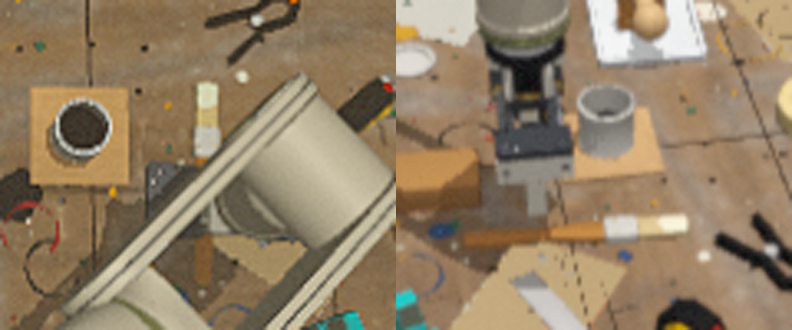

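```bash
python3 -m pendant '[{"delta_pos":[-0.001,0,0.015],"spin":0},{"delta_pos":[-0.001,0,0.035],"spin":0},{"delta_pos":[-0.001,0,0.05],"spin":0},{"delta_pos":[-0.001,0,0.058],"spin":0},{"delta_pos":[-0.001,0,0.062],"spin":0},{"delta_pos":[-0.001,0,0.0635],"spin":0},{"delta_pos":[-0.001,0,0.064],"spin":0}]';python3 -c "
from h import *
go(.473,-.429,.003,86.4)"
```

```text
t: 33.9
tool_pos: [0.4743, -0.4301, 0.0044]
orientation: [3.131, -0.097, 0.037]
force: [-0.1, -0.4, 0.5]
opening: 0.0652
t 33.9 tcp [ 0.4743 -0.4301  0.0044] jaw -93.6 q6 0.81 tilt 1.44 open 0.0652 F [-0.1 -0.4  0.5]
delta [-0.0014 -0.001   0.0013] spin 0.001 x/y per dz: toolx [ 0.998 -0.062  0.024]
```

```bash
python3 -m pendant '[{"delta_pos":[-0.001,0,0.001],"spin":0},{"delta_pos":[-0.001,0,0.0015],"spin":0}]';python3 -m pendant '[{"delta_pos":[0,0,0],"spin":0},{"delta_pos":[0,0,0],"spin":0},{"delta_pos":[0,0,0],"spin":0},{"delta_pos":[0,0,0],"spin":0},{"delta_pos":[0,0,0],"spin":0},{"delta_pos":[0,0,0],"spin":0},{"delta_pos":[0,0,0],"spin":0}]' 1 20;python3 -c "
from h import *
go(.473,-.429,.003,86.4)"
```

```text
t: 34.1
tool_pos: [0.4736, -0.4305, 0.0036]
orientation: [3.13, -0.097, 0.038]
force: [-0.0, -0.7, -0.1]
opening: 0.0654
t: 34.8
tool_pos: [0.4736, -0.4305, 0.0036]
orientation: [3.13, -0.097, 0.038]
force: [-0.3, 0.2, -0.4]
opening: 0.0253
t 34.8 tcp [ 0.4736 -0.4305  0.0036] jaw -93.6 q6 0.8 tilt 1.5 open 0.0253 F [-0.3  0.2 -0.4]
delta [-0.0008 -0.0014  0.0005] spin 0.001 x/y per dz: toolx [ 0.998 -0.062  0.024]
```

```bash
python3 -m pendant '[{"delta_pos":[0,0,-0.01],"spin":0},{"delta_pos":[0,0,-0.03],"spin":0},{"delta_pos":[0,0,-0.06],"spin":0},{"delta_pos":[0,0,-0.09],"spin":0},{"delta_pos":[0,0,-0.11],"spin":0},{"delta_pos":[0,0,-0.115],"spin":0},{"delta_pos":[0,0,-0.115],"spin":0},{"delta_pos":[0,0,-0.115],"spin":0}]';python3 -c "
from h import *
go(.5695,-.2925,.12,86.4)
d=snap('top');d2=snap('side')
a=d['color'][150:250,280:400];cv2.imwrite('pics/t18c.png',np.hstack([cv2.resize(x,None,fx=3.3,fy=3.3,interpolation=cv2.INTER_CUBIC) for x in (a,d2['color'][160:260,200:320])]))
"
```

```text
t: 35.6
tool_pos: [0.4703, -0.4287, 0.1172]
orientation: [3.131, -0.097, 0.036]
force: [0.1, 0.3, -1.5]
opening: 0.0254
t 35.6 tcp [ 0.4703 -0.4287  0.1172] jaw -93.6 q6 0.8 tilt 1.4 open 0.0254 F [ 0.1  0.3 -1.5]
delta [ 0.0906 -0.142  -0.0018] spin 0.001 x/y per dz: toolx [ 0.998 -0.062  0.023]
```

View pics/t18c.png

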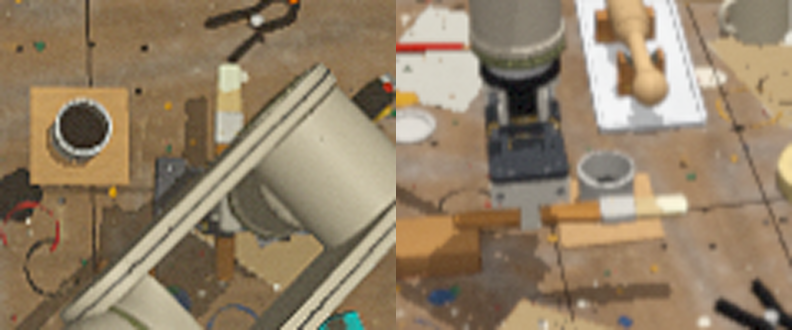

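```bash
python3 -m pendant '[{"delta_pos":[0.015,-0.02,0],"spin":0},{"delta_pos":[0.035,-0.05,0],"spin":0},{"delta_pos":[0.055,-0.085,0],"spin":0},{"delta_pos":[0.075,-0.115,0],"spin":0},{"delta_pos":[0.087,-0.135,0],"spin":0},{"delta_pos":[0.09,-0.142,0],"spin":0},{"delta_pos":[0.09,-0.142,0],"spin":0},{"delta_pos":[0.09,-0.142,0],"spin":0},{"delta_pos":[0.09,-0.142,0],"spin":0}]';python3 -c "
from h import *
go(.5695,-.2925,.064,86.4)
d=snap('top');d2=snap('side')
a=d['color'][130:230,240:360];cv2.imwrite('pics/t19c.png',np.hstack([cv2.resize(x,None,fx=3.3,fy=3.3,interpolation=cv2.INTER_CUBIC) for x in (a,d2['color'][160:260,200:320])]))
"
```

```text
t: 36.6
tool_pos: [0.5679, -0.2934, 0.1172]
orientation: [3.132, -0.1, 0.034]
force: [0.9, 0.2, -0.3]
opening: 0.0258
t 36.6 tcp [ 0.5679 -0.2934  0.1172] jaw -93.6 q6 1.07 tilt 1.31 open 0.0258 F [ 0.9  0.2 -0.3]
delta [ 0.0004 -0.0014  0.0532] spin -0.001 x/y per dz: toolx [ 0.998 -0.063  0.022]
```

View pics/t19c.png

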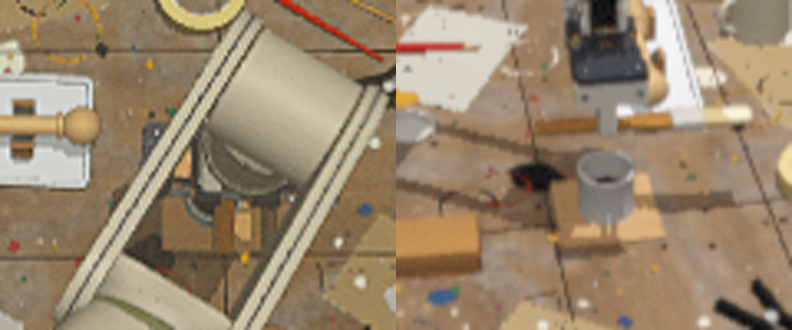

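```bash
python3 -m pendant '[{"delta_pos":[0,-0.001,0.015],"spin":0},{"delta_pos":[0,-0.001,0.032],"spin":0},{"delta_pos":[0,-0.001,0.044],"spin":0},{"delta_pos":[0,-0.001,0.05],"spin":0},{"delta_pos":[0,-0.001,0.052],"spin":0},{"delta_pos":[0,-0.001,0.052],"spin":0},{"delta_pos":[0,-0.001,0.052],"spin":0}]';python3 -c "
from h import *
go(.5695,-.2925,.062,86.4)
d2=snap('side')
cv2.imwrite('pics/s20c.png',cv2.resize(d2['color'][190:250,230:320],None,fx=8,fy=8,interpolation=cv2.INTER_CUBIC))
"
```

```text
t: 37.4
tool_pos: [0.5697, -0.293, 0.0661]
orientation: [3.131, -0.1, 0.036]
force: [-0.1, 0.5, -0.8]
opening: 0.0258
t 37.4 tcp [ 0.5697 -0.293   0.0661] jaw -93.6 q6 1.08 tilt 1.39 open 0.0258 F [-0.1  0.5 -0.8]
delta [-0.0003 -0.0005  0.0041] spin -0.001 x/y per dz: toolx [ 0.998 -0.063  0.023]
```

View pics/s20c.png

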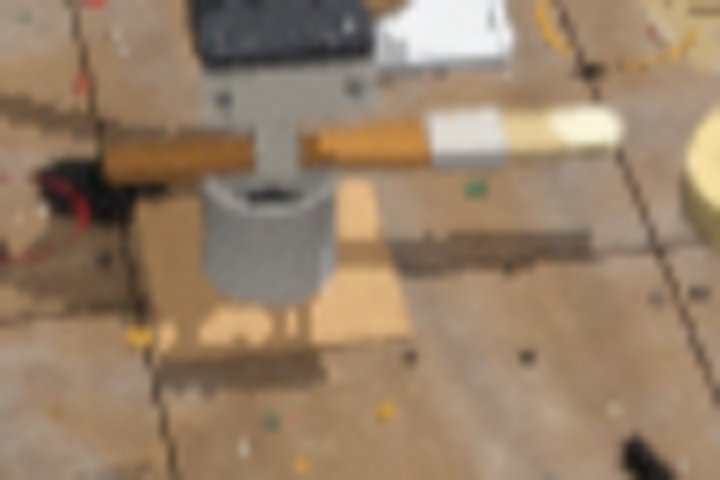

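```bash
python3 -m pendant '[{"delta_pos":[-0.002,0,0.002],"spin":0},{"delta_pos":[-0.002,0,0.0035],"spin":0},{"delta_pos":[-0.002,0,0.0045],"spin":0},{"delta_pos":[-0.002,0,0.0045],"spin":0}]';python3 -c "
from h import *
go(.5695,-.2925,.062,86.4)"
```

```text
t: 37.85
tool_pos: [0.5681, -0.2932, 0.0624]
orientation: [3.131, -0.1, 0.037]
force: [-1.8, 0.3, 3.5]
opening: 0.026
t 37.85 tcp [ 0.5681 -0.2932  0.0624] jaw -93.6 q6 1.07 tilt 1.44 open 0.026 F [-1.8  0.3  3.5]
delta [ 0.0014 -0.0008  0.0004] spin -0.001 x/y per dz: toolx [ 0.998 -0.063  0.024]
```

Contact. Release.

```bash
python3 -m pendant '[{"delta_pos":[0,0,0],"spin":0},{"delta_pos":[0,0,0],"spin":0},{"delta_pos":[0,0,0],"spin":0}]' -0.1;python3 -m pendant '[{"delta_pos":[0,0,-0.01],"spin":0},{"delta_pos":[0,0,-0.03],"spin":0},{"delta_pos":[0,0,-0.07],"spin":0},{"delta_pos":[0,0,-0.11],"spin":0},{"delta_pos":[0,0,-0.15],"spin":0},{"delta_pos":[-0.03,0,-0.16],"spin":0},{"delta_pos":[-0.07,0.04,-0.16],"spin":0},{"delta_pos":[-0.12,0.09,-0.16],"spin":0},{"delta_pos":[-0.15,0.13,-0.16],"spin":0},{"delta_pos":[-0.15,0.14,-0.16],"spin":0}]';python3 -c "
from h import *
for c in ('top','side'):
  for l in ('tray','card','tin','brush','post','low_rest','tall_rest','mug'):
    d=snap(c)
    for m in robot.mark_of(c,l): print(c,l,round(m['score'],2),toworld(d,m['location']).round(4))
d=snap('top');d2=snap('side')
cv2.imwrite('pics/t21c.png',cv2.resize(d['color'][110:250,180:370],None,fx=4,fy=4,interpolation=cv2.INTER_CUBIC))
cv2.imwrite('pics/s21c.png',cv2.resize(d2['color'][110:250,180:370],None,fx=4,fy=4,interpolation=cv2.INTER_CUBIC))
"
```

```text
t: 38.15
tool_pos: [0.568, -0.2932, 0.0622]
orientation: [3.131, -0.1, 0.037]
force: [0.9, -0.4, -0.5]
opening: 0.0451
t: 39.15
tool_pos: [0.4034, -0.4234, 0.2209]
orientation: [3.13, -0.101, 0.037]
force: [0.7, -0.8, 0.2]
opening: 0.0509
top tray 0.89 [ 0.6541 -0.0048  0.0007]
top card 0.63 [ 0.5679 -0.2941  0.0014]
top tin 0.5 [ 5.639e-01 -2.908e-01  2.000e-04]
top brush 0.56 [ 0.6053 -0.2947  0.0599]
top post 0.88 [ 0.6464 -0.0183  0.0486]
top low_rest 0.66 [ 0.3454 -0.5542  0.002 ]
top low_rest 0.62 [0.6467 0.0339 0.0045]
top tall_rest 0.43 [ 0.6497 -0.0783  0.0057]
top mug 0.77 [0.8077 0.0188 0.0038]
side tray 0.79 [ 0.6575 -0.0058  0.0017]
side card 0.96 [ 0.5698 -0.2953  0.0019]
side tin 0.65 [ 0.5749 -0.2927  0.0014]
side brush 0.88 [ 0.6097 -0.2923  0.0581]
side brush 0.71 [ 0.5732 -0.2966  0.0017]
side brush 0.63 [0.651  0.0383 0.0024]
side low_rest 0.54 [0.6516 0.0398 0.0037]
side low_rest 0.53 [ 0.3441 -0.5579  0.0025]
side tall_rest 0.43 [ 0.6461 -0.0811  0.0041]
side mug 0.61 [0.8128 0.0204 0.0009]
side mug 0.3 [ 0.6115 -0.2899  0.0586]
```

View pics/t21c.png

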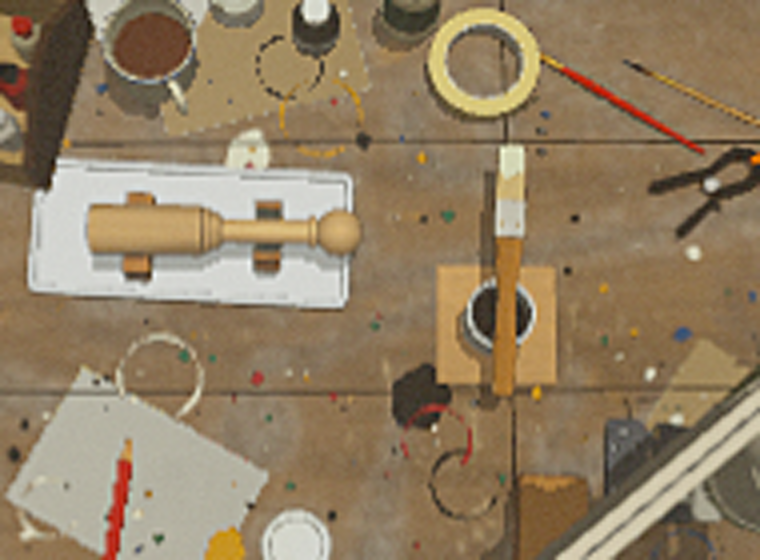

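View pics/s21c.png

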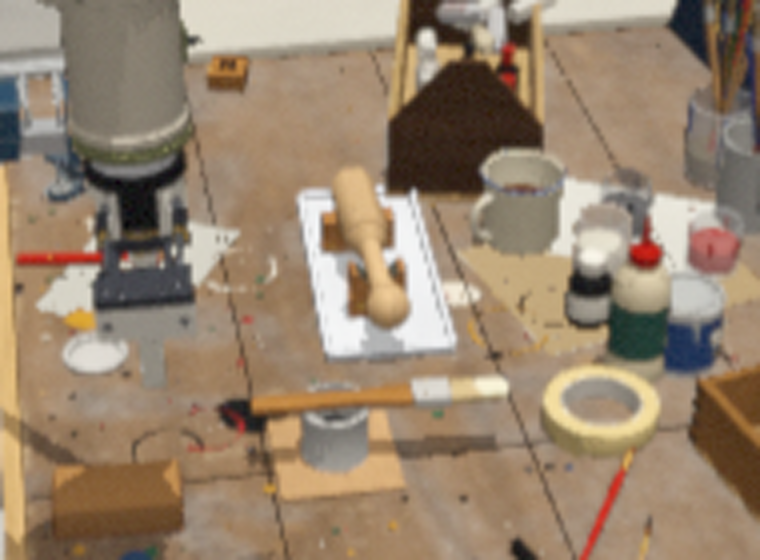

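```bash
python3 -c "
from h import *
ims=[]
for c in ('top','side'):
  d=snap(c);im=cv2.resize(d['color'],None,fx=4,fy=4,interpolation=cv2.INTER_CUBIC)
  for s in (-.100,.126):
    P=np.array([.648-.025*s,-.020-s,.052])
    for k,(u,v) in enumerate(proj(d,[P,P+[0,0,.022],P-[0,0,.022],P+[.022,0,0],P-[.022,0,0]])): cv2.circle(im,(int(u*4+2),int(v*4+2)),2,(0,0,255) if k else (0,255,0),-1)
  o=(185,140) if c=='top' else (230,130)
  ims.append(im[o[1]*4:o[1]*4+280,o[0]*4:o[0]*4+390])
cv2.imwrite('pics/ck.png',np.hstack(ims))
"
```

```text
(no output)
```

View pics/ck.png

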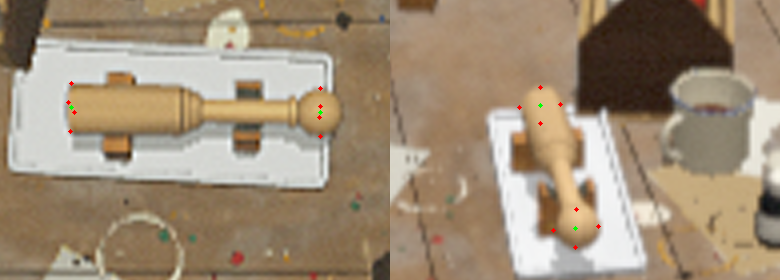

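```bash
python3 -c "
from h import *
s=robot.read_state();print(s['t'],s['force'],s['opening'])
print(robot.close_job())"
```

```text
40.95 [-0.37311235 -0.34828948 -0.10558973] 0.05125871103905226
the job is handed in; nothing more can be done
None
```

The setup is finished and I handed it in at about 41 s of the 134 s allowed. The hand-in gives no verdict, so these are my own camera checks.

- **Rests and post:** Both rests stand upright in the tray, about 40 mm (low) and 76 mm (tall) from its middle. The post lies in their notches with its ball end toward the card. The neck sits in the tall rest about 60 mm from the balance point. A drawn model of the post at the correct height matched both ends in both cameras, so it looks level.
- **Tin and brush:** The tin stands within about 7 mm of the card's centre. The brush lies flat on its rim, its centre line about 5 mm from the tin's axis.
- **Mug and robot:** The mug was still within detector error of where it started, and the arm was clear of everything.

- **Disagreements:** The two cameras differ by up to 11 mm on the tin's position and 5 mm on the rests and post; all of that stays inside the limits.
- **Not checked:** The contact forces between post and rests, and between brush and tin, could not be measured after release.
- **Tool tilt:** The tool leaned by up to 1.5 degrees during the work, with no visible effect on the result.

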